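# Set up the sample cartons between their end plates

## Task

Stand every coffee sample carton that lies on the table upright on its small end (64 x 28 mm) on the wooden display board, in a row between the board's two slots like books on a shelf: large faces towards the slots, each standing free and wholly on the board. Once they all stand, take the two end plates out of the grey caddy and push one fully home into each slot of the board. Leave the jug, grinder and mug alone.

Things in the scene. Friction and masses are not known exactly. Their poses are not given: they have to be found in the camera images.
- carton_1: sample carton, a flat closed cardboard box 105 x 64 x 28 mm (about 0.13 kg), origin at its centre: x along the 105 mm length, y along the 64 mm width, z through the 28 mm thickness. Starts lying flat on the table. The four cartons are alike; three or four are present
- carton_2: sample carton, a flat closed cardboard box 105 x 64 x 28 mm (about 0.13 kg), origin at its centre: x along the 105 mm length, y along the 64 mm width, z through the 28 mm thickness. Starts lying flat on the table. The four cartons are alike; three or four are present
- carton_3: sample carton, a flat closed cardboard box 105 x 64 x 28 mm (about 0.13 kg), origin at its centre: x along the 105 mm length, y along the 64 mm width, z through the 28 mm thickness. Starts lying flat on the table. The four cartons are alike; three or four are present
- carton_4: sample carton, a flat closed cardboard box 105 x 64 x 28 mm (about 0.13 kg), origin at its centre: x along the 105 mm length, y along the 64 mm width, z through the 28 mm thickness. Starts lying flat on the table. The four cartons are alike; three or four are present
- plate_1: end plate: upright aluminium blade 60 mm wide (x), 8 mm thick (y), with a dark wooden grip bar on top, 60 x 16 x 26 mm (its middle 162 mm above the foot); overall 175 mm tall (z up), about 0.16 kg. Origin at the centre of its foot. Starts standing loosely in a slot of the grey caddy, 28 mm deep. The two plates are alike; either fits either slot of the board. In either slot it may lean up to about 5 degrees
- plate_2: end plate: upright aluminium blade 60 mm wide (x), 8 mm thick (y), with a dark wooden grip bar on top, 60 x 16 x 26 mm (its middle 162 mm above the foot); overall 175 mm tall (z up), about 0.16 kg. Origin at the centre of its foot. Starts standing loosely in a slot of the grey caddy, 28 mm deep. The two plates are alike; either fits either slot of the board. In either slot it may lean up to about 5 degrees
- board: fixed wooden display board, 120 mm (x) by 310 mm (y), 36 mm high, with two slots across it near its ends; origin at the centre of its underside, y along the row, z up
- slot_a (a point): centre of the mouth of the slot at the board's +y end (130 mm from the board's middle, on its top face): 65 mm long along the board's x, 10.5 mm wide along its y, 28 mm deep; axes as the board's
- slot_b (a point): the same for the slot at the board's -y end, 130 mm from the board's middle
- caddy: grey plastic caddy standing loose on the table (0.9 kg, the plates ride along if it shifts), 90 mm (x) by 120 mm (y), 36 mm high, with two slots along its x (28 mm deep, 36 mm to either side of its middle along y) in which the end plates start, their width along its x; origin at the centre of its underside
- jug: steel thermos jug, 120 mm across and 222 mm tall with a black handle on its y side, origin under its centre, a bystander to be left alone
- grinder: black hand grinder, 54 mm across, 185 mm to the top of its crank knob, origin under its centre, a bystander to be left alone
- mug: white ceramic mug, 80 mm across and 80 mm tall, origin under its centre, a bystander to be left alone
Mind the look-alikes: they are no part of the job. What is shaped like the carton_3 but turquoise or yellow is not meant.

How it is judged:
By the outcome, as a careful person would: the job done as asked, in the order asked, and still so for the second after the job is handed in, with the robot touching nothing.
Of carton_1, carton_2, carton_3, carton_4 only 3 to 4 are there at a start; the rules pass over those that are not, and their reading is None.
At some moment in a run one of caddy may be knocked a few centimetres aside while the robot is not near it.
It also fails if it takes over 208 s, if anything falls off the work surface, if the arm or the gripper's body presses on something with over 40 N, if the wrist force passes 120 N, or if a joint passes its speed limit or range.

## Robot

A 7-joint arm with a two-finger parallel gripper is mounted at the origin on the work surface. World frame = base frame: x ahead of the robot, y to its left, z up, the work surface at z = 0. Lengths are in m, angles in rad, forces in N, time in s.
With the tool pointing down it reaches from about 0.35 to 0.9 m from the base axis. Payload 8.1 kg.
Tool frame: the origin (TCP) lies on the centre line of the jaws, within the pads' length; the fingertips stand 25 mm ahead of it and the grasp point (between the pads) lies 6 mm ahead of it (tips_ahead is the distance from the TCP to the fingertips, in m); z points along the fingers, y is the line along which they close (so a half turn about z gives the same grasp; the last joint's range is limited). The gripper opens to 92 mm and grips with 3 to 60 N. Pads are 19 mm wide; open, the fingers measure 130 mm over their backs; the gripper's body (75 mm by 190 mm) begins 47 mm behind the grasp point.
Start: joints at [1.022, 0.434, 0.025, 1.573, -0.012, 1.134, -0.075], TCP at [0.269, -0.564, 0.252] pointing down, gripper open.
Joint ranges: [-2.62, 2.62], [-0.44, 2.09], [-1.27, 1.32], [0.08, 2.57], [-1.32, 4.46], [0.12, 2], [-2.74, 2.74]. Speed limits (rad/s): [2.22, 2.22, 3.01, 3.01, 3.14, 3.14, 3.14].

## Interface

Orientations are given as a 3x3 rotation matrix whose columns are the frame's x, y, z axes.
In Python, from rig import read_state, grab_frame, sign_off, tips_ahead gives the robot as it stands.
- The arm moves only by the shell command python3 -m pendant 'ROWS'. ROWS is JSON, a list of rows, each a list of 7 numbers: the opening, from -1 (shut) to 1 (fully open), so that 0 is half open, then the shift along the world's x, y, z in m, then the turn, a rotation vector about the world's x, y, z in degrees. A call has 1 to 5 rows; each row shifts and turns the commanded pose from where the row before left it; what a row does not reach is not made up. A row lasts 1/12 s, in which the tool goes at most 41.7 mm and 7.16 degrees, less where a joint would pass 70% of its speed; a pose out of reach is approached as far as the arm can. A call with a gripper value outside its range is refused whole. The fingers move at their own pace and stop on an object; the grip force is fixed at half the most. Time passes only in rows, so rows that do not move let the fingers close. It gives the time, the measured TCP pose, the force, the opening and the grip force at its end, in the units of the state.
- read_state(): the state, without advancing time (a new reading comes with each control period).
- grab_frame(name): name is "scene" or "top" or "wrist"; returns a dict with "img" (420x560x3 uint8, red, green, blue), "K" (3x3 intrinsics, pixels), "xyz" and "attitude" of the camera in the world; the wrist camera has in their place "T_tool_cam" (4x4, takes a point from camera to tool coordinates, whose origin is the TCP and whose axes are the flange's). Camera axes: x right, y up, looking along -z (the intrinsics and any distortion apply to the point x, -y, -z); pixel columns grow to the right and rows downward; lengths in m; the calibration is good to about 2 mm. A picture is of the moment at which its call begins: read the wrist's pose just before it. There is no depth.
- sign_off(): hands the job in; it is judged then, once.
The state is a dict: "time_s": time; "joint_positions": joint angles; "dq": joint speeds; "effort": joint torques, N m; "tool_pos": TCP position; "tcp_rot": TCP orientation; "ft_force": force on the tool from outside, world axes, zero at the start; "ft_torque": the same for the moment, N m; "opening": opening from 0.0 (shut) to 1.0 (fully open); "finger_force": force on a finger pad.
Only numpy, scipy, OpenCV 4.12 (cv2) and the standard library are available. Lean on these libraries where they do the work, as an engineer would, in place of code of your own. Each camera call takes 0.05 s, during which the arm holds its last target. There are 200 camera calls.

## Working session

There is one attempt and no reset: what is moved stays moved. The work goes in short steps, Python scripts to look and compute and a shell command to move; the robot and the scene stay as the last step left them, time stands still between calls to the robot, and variables do not carry over. Pictures are saved under pics/ and viewed, at most 15 in all, crops included, and the job is handed in when it is done.

```bash
ls; mkdir -p pics
python3 - <<'E'
from rig import *
import cv2,numpy as np
print(read_state(),tips_ahead)
for n in("scene","top","wrist"):
    f=grab_frame(n); cv2.imwrite(f"pics/{n}0.png",f["img"][:,:,::-1]); print(n,{k:np.round(v,4).tolist() for k,v in f.items() if k!="img"})
a=[cv2.imread(f"pics/{n}0.png") for n in("scene","top")]
E
```

```text
pics
{'time_s': 0.0, 'joint_positions': array([ 1.02244407,  0.43525957,  0.02497366,  1.5741341 , -0.01161675,
        1.1339896 , -0.07510805]), 'dq': array([-0.00011898, -0.00091065,  0.0004082 , -0.00115272,  0.00114218,
       -0.00117118, -0.00040225]), 'effort': array([ 9.20089260e-04, -6.67841077e+01,  9.85518470e-01, -3.14460576e+01,
       -6.06235326e-02,  4.27929929e-02,  1.62381243e-04]), 'tool_pos': array([ 0.26920299, -0.56350779,  0.25090791]), 'tcp_rot': array([[ 9.02323601e-01,  4.31058504e-01, -8.28429753e-04],
       [ 4.31059279e-01, -9.02322491e-01,  1.42166169e-03],
       [-1.34691435e-04, -1.63990123e-03, -9.99998646e-01]]), 'ft_force': array([ 0.02630021, -0.30575362,  0.36587432]), 'ft_torque': array([ 0.02334927, -0.0355964 ,  0.01679639]), 'finger_force': 0.0, 'opening': 1.0033279434910838} 0.025
scene {'K': [[393.1582, 0.0, 277.0984], [0.0, 393.1582, 204.7989], [0.0, 0.0, 1.0]], 'xyz': [0.9276, 0.6082, 0.893], 'attitude': [[-0.8737, -0.3616, 0.3255], [0.4862, -0.6748, 0.5552], [0.0189, 0.6433, 0.7654]]}
top {'K': [[409.1501, 0.0, 276.7839], [0.0, 409.1501, 205.7649], [0.0, 0.0, 1.0]], 'xyz': [0.3351, -0.0167, 1.2873], 'attitude': [[-0.0267, 0.9842, -0.1749], [-0.9996, -0.0274, -0.0016], [-0.0064, 0.1748, 0.9846]]}
wrist {'K': [[375.3851, 0.0, 285.1932], [0.0, 375.3851, 208.4408], [0.0, 0.0, 1.0]], 'T_tool_cam': [[0.0002, 0.9508, 0.3097, 0.0837], [1.0, -0.0002, 0.0, 0.0003], [0.0001, 0.3097, -0.9508, -0.1335], [0.0, 0.0, 0.0, 1.0]]}
```

View pics/top0.png

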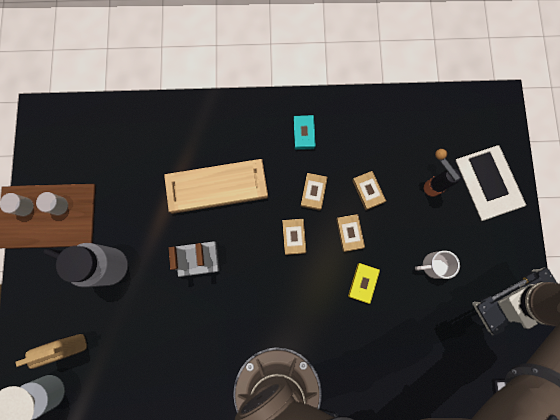

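View pics/scene0.png

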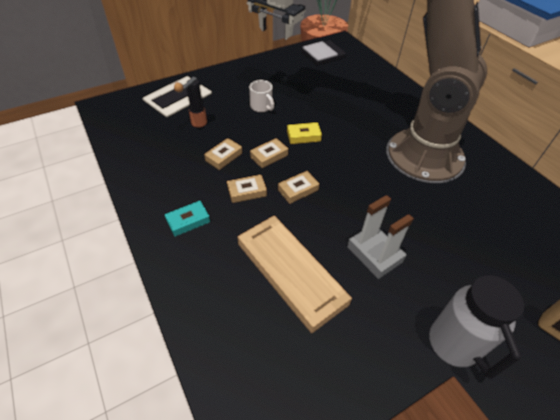

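The top view shows four kraft cartons with white labels at (294,236), (314,191), (369,189) and (350,232). They fit the description. The turquoise box at (304,131) and the yellow box at (364,284) are the look-alikes. The board is at (216,186), the caddy with its two plates at (195,260), the mug at (441,264), the grinder at (437,180) and the jug at (90,265). The scene view agrees: cartons at (223,153), (269,152), (247,188) and (299,186), board at (292,270). Next I'll measure them and make the confirming crop.

```bash
cat > vis.py <<'E'
import numpy as np, cv2
from rig import *
def cam(f,st=None):
    if "T_tool_cam" in f:
        T=np.eye(4);T[:3,:3]=st["tcp_rot"];T[:3,3]=st["tool_pos"];M=T@f["T_tool_cam"];return f["K"],M[:3,:3],M[:3,3]
    return f["K"],np.array(f["attitude"]),np.array(f["xyz"])
def shot(n,save=None):
    st=read_state();f=grab_frame(n)
    if save: cv2.imwrite(f"pics/{save}.png",f["img"][:,:,::-1])
    return f["img"],cam(f,st)
def ray(c,p):
    K,R,o=c;p=np.atleast_2d(np.array(p,float))
    d=np.c_[(p[:,0]-K[0,2])/K[0,0],-(p[:,1]-K[1,2])/K[1,1],-np.ones(len(p))]@R.T
    return o,d
def onz(c,p,z):
    o,d=ray(c,p);return o+d*((z-o[2])/d[:,2])[:,None]
def proj(c,X):
    K,R,o=c;q=(np.atleast_2d(X)-o)@R
    return np.c_[K[0,0]*q[:,0]/-q[:,2]+K[0,2],-K[1,1]*q[:,1]/-q[:,2]+K[1,2]]
def tri(c1,p1,c2,p2):
    o1,d1=ray(c1,p1);o2,d2=ray(c2,p2)
    d1=d1[0];d2=d2[0];s=np.linalg.lstsq(np.c_[d1,-d2],o2-o1,rcond=None)[0]
    a=o1+s[0]*d1;b=o2+s[1]*d2;return (a+b)/2,np.linalg.norm(a-b)
def blobs(m,lo,hi):
    cs,_=cv2.findContours(m.astype(np.uint8),cv2.RETR_EXTERNAL,cv2.CHAIN_APPROX_NONE)
    return [c for c in cs if lo<cv2.contourArea(c)<hi]
def kraft(img):
    h=cv2.cvtColor(img,cv2.COLOR_RGB2HSV);return cv2.inRange(h,(8,60,70),(24,255,255))>0
def white(img):
    h=cv2.cvtColor(img,cv2.COLOR_RGB2HSV);return cv2.inRange(h,(0,0,150),(179,45,255))>0
def cen(c):
    m=cv2.moments(c);return np.array([m["m10"]/m["m00"],m["m01"]/m["m00"]])
E
python3 - <<'E'
from vis import *
I={};C={}
for n in("top","scene"): I[n],C[n]=shot(n)
def find(n):
    out=[]
    k=kraft(I[n]);w=white(I[n])
    for c in blobs(k,250,2500):
        fill=np.zeros(k.shape,np.uint8);cv2.drawContours(fill,[c],-1,1,-1)
        ws=blobs((w&(fill>0)),25,600)
        if len(ws)==1: out.append((c,cen(cv2.convexHull(ws[0]))))
    return out
T=find("top");S=find("scene");print(len(T),len(S))
for c,p in T:
    best=min((tri(C["top"],p,C["scene"],q) for _,q in S),key=lambda r:r[1]+10*abs(r[0][2]-.03))
    z=best[0][2]; X=onz(C["top"],c[:,0],z)
    r=cv2.minAreaRect(X[:,:2].astype(np.float32)*1000)
    bx=cv2.boxPoints(r);e=[bx[1]-bx[0],bx[2]-bx[1]];e=max(e,key=np.linalg.norm)
    print("carton",p.round(1),best[0].round(4),round(best[1],4),"at28",onz(C["top"],p,.028)[0].round(4),np.round(r[1],1),"yaw",np.degrees(np.arctan2(e[1],e[0])).round(1)%180)
for n in I:
    print(n,"big",[ (cen(c).round(),cv2.minAreaRect(c)) for c in blobs(kraft(I[n]),2500,20000)])
im=I["top"][150:310,150:410];im=cv2.resize(im,None,fx=3,fy=3,interpolation=cv2.INTER_CUBIC)
cv2.imwrite("pics/crop1.png",im[:,:,::-1])
E
```

```text
4 4
carton [293.5 235.6] [ 0.463  -0.0631  0.0283] 0.002 at28 [ 0.4638 -0.0637  0.028 ] [107.6  66.4] yaw 2.7
carton [350.5 232. ] [ 0.4694 -0.2394  0.0279] 0.0021 at28 [ 0.4702 -0.24    0.028 ] [107.8  69.1] yaw 8.3
carton [313.7 190.1] [ 0.6044 -0.131   0.0292] 0.0027 at28 [ 0.6057 -0.1319  0.028 ] [ 66.7 108.6] yaw 167.0
carton [369.4 189.1] [ 0.6029 -0.3064  0.0281] 0.0026 at28 [ 0.604  -0.3072  0.028 ] [108.5  71.2] yaw 20.3
top big [(array([ 50., 217.]), ((46.5, 215.5), (63.0, 93.0), 90.0)), (array([215., 186.]), ((215.11624145507812, 185.6013946533203), (39.932098388671875, 101.07442474365234), 80.90972137451172))]
scene big [(array([294., 273.]), ((293.7701110839844, 269.542236328125), (124.23536682128906, 54.71622848510742), 50.52753829956055))]
```

View pics/crop1.png

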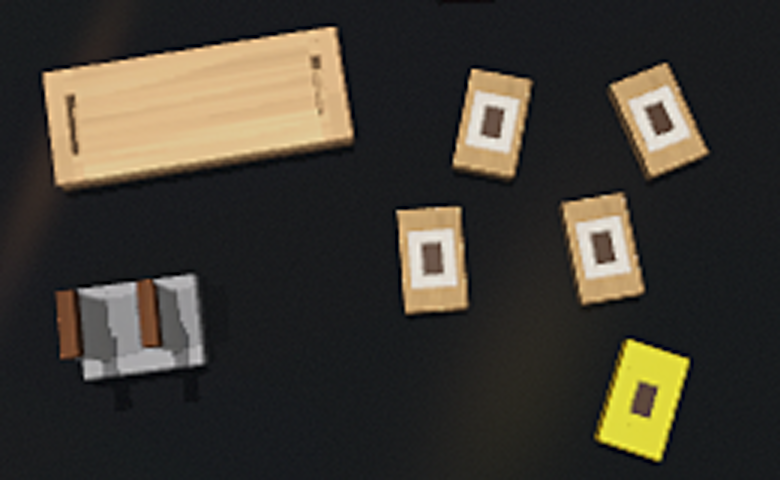

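The enlarged crop confirms it: four kraft cartons with white labels, at crop (432,258), (602,247), (492,122) and (657,118). The yellow box at (644,398) is the only look-alike in the crop. The slots are at about crop (72,125) and (317,85), and the plates stand in the caddy at crop (68,325) and (148,312).

```bash
cat >> vis.py <<'E'
from scipy.spatial.transform import Rotation as Ro
def go(pos,R=None,grasp=True):
    """print the shift/turn to bring the grasp point (6 mm ahead of TCP) to pos with attitude R"""
    s=read_state();R=s["tcp_rot"] if R is None else np.array(R)
    tcp=np.array(pos)-(R[:,2]*.006 if grasp else 0)
    d=tcp-s["tool_pos"];rv=np.degrees((Ro.from_matrix(R)*Ro.from_matrix(s["tcp_rot"]).inv()).as_rotvec())
    n=int(np.ceil(max(np.linalg.norm(d)/.0415,np.linalg.norm(rv)/7.1,1)))
    print("d",d.round(4),"rv",rv.round(2),"n",n,"per row",(d/n).round(4),(rv/n).round(2))
def att(L,p):
    """attitude for a carton whose long axis (the end to be up) has unit vector L, normal down; p = tilt deg"""
    L=np.array(L,float);p=np.radians(p);dn=np.array([0,0,-1.])
    z=dn*np.cos(p)-L*np.sin(p);x=L*np.cos(p)+dn*np.sin(p);return np.c_[x,np.cross(z,x),z]
def dirv(deg): a=np.radians(deg);return np.array([np.cos(a),np.sin(a),0])
def attp(yaw,p):
    """placing attitude: tool points along the horizontal yaw, p deg down, tool x up"""
    h=dirv(yaw);u=np.array([0,0,1.]);p=np.radians(p)
    z=h*np.cos(p)-u*np.sin(p);x=u*np.cos(p)+h*np.sin(p);return np.c_[x,np.cross(z,x),z]
E
python3 - <<'E'
from vis import *
I={};C={}
for n in("top","scene"): I[n],C[n]=shot(n)
# slots: dark blobs inside the board outline
P={}
for n in I:
    k=kraft(I[n]);c=[c for c in blobs(k,2500,20000) if cen(c)[0]>100][0]
    hull=np.zeros(k.shape,np.uint8);cv2.drawContours(hull,[cv2.convexHull(c)],-1,1,-1);hull=cv2.erode(hull,np.ones((7,7)))
    g=cv2.cvtColor(I[n],cv2.COLOR_RGB2GRAY).astype(float);bg=cv2.medianBlur(g.astype(np.uint8),21)
    m=(g<bg*.8)&(hull>0)
    m=cv2.morphologyEx(m.astype(np.uint8),cv2.MORPH_CLOSE,np.ones((9,9)))
    P[n]=[(cen(b),cv2.minAreaRect(b)) for b in blobs(m,15,800)]
    for q in P[n]: print(n,q)
    h=cv2.convexHull(c);a=cv2.approxPolyDP(h,4,True)[:,0];print(n,a.tolist())
    if n=="top": print(onz(C[n],a,.036).round(3).tolist())
for q in P["top"]:
    print(onz(C["top"],q[0],.036)[0].round(4),[tuple(np.round(np.r_[t[0],t[1]],4)) for t in (tri(C["top"],q[0],C["scene"],r[0]) for r in P["scene"])])
go((.5,.0,.3),attp(98,20))
E
```

```text
top (array([173.48850575, 189.86206897]), ((173.4669952392578, 191.03807067871094), (20.09166717529297, 2.4936466217041016), 85.91438293457031))
top [[262, 159], [266, 197], [168, 211], [164, 174]]
[[0.709, 0.028, 0.036], [0.586, 0.018, 0.036], [0.55, 0.323, 0.036], [0.669, 0.338, 0.036]]
scene (array([325.13395639, 303.34267913]), ((324.7519836425781, 303.63922119140625), (3.347670078277588, 24.412240982055664), 55.491477966308594))
scene (array([260.78059072, 232.00421941]), ((261.1323547363281, 231.72056579589844), (2.7439775466918945, 21.09432601928711), 59.03623962402344))
scene [[273, 215], [351, 296], [346, 307], [313, 332], [238, 244], [238, 235]]
[0.617  0.3075 0.036 ] [(np.float64(0.6144), np.float64(0.3067), np.float64(0.0428), np.float64(0.0028)), (np.float64(0.6435), np.float64(0.218), np.float64(0.2265), np.float64(0.1602))]
d [0.2314 0.5583 0.0505] rv [ 65.49 -35.18  62.74] n 15 per row [0.0154 0.0372 0.0034] [ 4.37 -2.35  4.18]
```

Slot a measures (0.617, 0.308), with the board's y axis at a yaw of about 97.4°. Before picking anything up, I'll test in free air that the arm can reach the placing attitude.

```bash
R='[1,0.0155,0.0372,0.0035,4.37,-2.35,4.18]'; unset R
python3 -m pendant '[[1,0.015,0.037,0.005,4.37,-2.35,4.18],[1,0.015,0.037,0.005,4.37,-2.35,4.18],[1,0.015,0.037,0.005,4.37,-2.35,4.18],[1,0.015,0.037,0.005,4.37,-2.35,4.18],[1,0.015,0.037,0.005,4.37,-2.35,4.18]]'
python3 -m pendant '[[1,0.015,0.037,0.005,4.37,-2.35,4.18],[1,0.015,0.037,0.005,4.37,-2.35,4.18],[1,0.015,0.037,0.005,4.37,-2.35,4.18],[1,0.015,0.037,0.005,4.37,-2.35,4.18],[1,0.015,0.037,0.005,4.37,-2.35,4.18]]'
python3 -m pendant '[[1,0.015,0.037,0.005,4.37,-2.35,4.18],[1,0.015,0.037,0.005,4.37,-2.35,4.18],[1,0.015,0.037,0.005,4.37,-2.35,4.18],[1,0.015,0.037,0.005,4.37,-2.35,4.18],[1,0.015,0.037,0.005,4.37,-2.35,4.18]]'
python3 - <<'E'
from vis import *
s=read_state();print(s["joint_positions"].round(2),s["tool_pos"].round(3),s["tcp_rot"].round(2));go((.5,.0,.3),attp(98,20))
E
```

```text
time_s: 0.77
tool_pos: [0.3448, -0.3777, 0.2777]
tcp_rot: [[0.657, 0.743, 0.128], [0.651, -0.645, 0.4], [0.38, -0.18, -0.907]]
ft_force: [1.0, -0.0, -0.0]
opening: 1.001
finger_force: 0.0
time_s: 1.18
tool_pos: [0.4198, -0.193, 0.3024]
tcp_rot: [[0.304, 0.95, 0.078], [0.614, -0.258, 0.746], [0.729, -0.178, -0.661]]
ft_force: [0.4, 0.4, -0.7]
opening: 0.999
finger_force: 0.0
time_s: 1.6
tool_pos: [0.4951, -0.0082, 0.3269]
tcp_rot: [[-0.05, 0.99, -0.13], [0.335, 0.139, 0.932], [0.941, 0.003, -0.338]]
ft_force: [0.7, -0.0, -0.1]
opening: 1.001
finger_force: 0.0
[ 0.86  0.68 -0.61  1.67 -0.7   1.53  0.67] [ 0.495 -0.008  0.327] [[-0.05  0.99 -0.13]
 [ 0.33  0.14  0.93]
 [ 0.94  0.   -0.34]]
d [ 0.0057  0.0026 -0.0249] rv [-0.25  0.12 -0.01] n 1 per row [ 0.0057  0.0026 -0.0249] [-0.25  0.12 -0.01]
```

The attitude is reachable at (0.495, -0.008, 0.327). I'll check it above the far end of the board too, then go to carton A.

```bash
python3 -m pendant '[[1,0.025,0.03,-0.01,0,0,0],[1,0.025,0.033,-0.015,0,0,0],[1,0.025,0.033,-0.02,0,0,0],[1,0.025,0.033,-0.02,0,0,0],[1,0.025,0.033,-0.02,0,0,0]]'
python3 -m pendant '[[1,0.003,0.033,-0.02,0,0,0],[1,0,0.033,-0.02,0,0,0],[1,0,0.03,-0.005,0,0,0],[1,0,0,0,0,0,0]]'
python3 - <<'E'
from vis import *
s=read_state();print(s["joint_positions"].round(2),s["tool_pos"].round(3),s["tcp_rot"].round(2))
go((.463,-.063,.2),att(dirv(2.7),20))
E
```

```text
time_s: 2.02
tool_pos: [0.6123, 0.1432, 0.247]
tcp_rot: [[-0.047, 0.99, -0.129], [0.338, 0.138, 0.931], [0.94, 0.0, -0.341]]
ft_force: [0.7, -0.7, 0.1]
opening: 1.002
finger_force: 0.0
time_s: 2.35
tool_pos: [0.6106, 0.2449, 0.2029]
tcp_rot: [[-0.047, 0.989, -0.139], [0.333, 0.147, 0.931], [0.942, -0.002, -0.337]]
ft_force: [-1.4, 0.9, 0.7]
opening: 1.002
finger_force: 0.0
[ 0.45  0.92 -0.67  1.64 -0.83  1.06  0.65] [0.611 0.245 0.203] [[-0.05  0.99 -0.14]
 [ 0.33  0.15  0.93]
 [ 0.94 -0.   -0.34]]
d [-0.1456 -0.3078  0.0028] rv [-76.86  63.06 -73.22] n 18 per row [-0.0081 -0.0171  0.0002] [-4.27  3.5  -4.07]
```

```bash
python3 -m pendant '[[1,-0.008,-0.017,0.01,-4.27,3.5,-4.07],[1,-0.008,-0.017,0.01,-4.27,3.5,-4.07],[1,-0.008,-0.017,0.01,-4.27,3.5,-4.07],[1,-0.008,-0.017,0,-4.27,3.5,-4.07],[1,-0.008,-0.017,0,-4.27,3.5,-4.07]]' >/dev/null
python3 -m pendant '[[1,-0.008,-0.017,0,-4.27,3.5,-4.07],[1,-0.008,-0.017,0,-4.27,3.5,-4.07],[1,-0.008,-0.017,0,-4.27,3.5,-4.07],[1,-0.008,-0.017,0,-4.27,3.5,-4.07],[1,-0.008,-0.017,0,-4.27,3.5,-4.07]]' >/dev/null
python3 -m pendant '[[1,-0.008,-0.017,0,-4.27,3.5,-4.07],[1,-0.008,-0.017,0,-4.27,3.5,-4.07],[1,-0.008,-0.017,0,-4.27,3.5,-4.07],[1,-0.008,-0.017,0,-4.27,3.5,-4.07],[1,-0.008,-0.017,0,-4.27,3.5,-4.07]]' >/dev/null
python3 -m pendant '[[1,-0.008,-0.017,0,-4.27,3.5,-4.07],[1,-0.008,-0.017,0,-4.27,3.5,-4.07],[1,-0.008,-0.017,0,-4.27,3.5,-4.07],[1,0,0,0,0,0,0]]'
cat >> vis.py <<'E'
def cartons(img,c,z=.028,show=False):
    """cartons in view: label centre cast on z, long-axis yaw from the label's outline"""
    w=white(img);k=kraft(img);out=[]
    for b in blobs(w,300,20000):
        h=cv2.convexHull(b)
        ring=np.zeros(k.shape,np.uint8);cv2.drawContours(ring,[h],-1,1,9);
        fill=np.zeros(k.shape,np.uint8);cv2.drawContours(fill,[h],-1,1,-1)
        if k[(ring>0)&(fill==0)].mean()<.5: continue
        x,y,ww,hh=cv2.boundingRect(h)
        if x<2 or y<2 or x+ww>557 or y+hh>417: continue
        X=onz(c,h[:,0],z);r=cv2.minAreaRect((X[:,:2]*1000).astype(np.float32));bx=cv2.boxPoints(r)
        e=max([bx[1]-bx[0],bx[2]-bx[1]],key=np.linalg.norm)
        yaw=(np.degrees(np.arctan2(e[1],e[0]))+90)%180-90
        out.append((np.r_[np.array(r[0])/1000,yaw],np.sort(r[1]),cen(h)))
    return out
E
python3 - <<'E'
from vis import *
im,c=shot("wrist","w1")
for o in cartons(im,c): print(*[np.round(v,4) for v in o])
go((.463,-.063,.2),att(dirv(2.7),20))
E
```

```text
time_s: 3.93
tool_pos: [0.4698, -0.0693, 0.2328]
tcp_rot: [[0.936, 0.047, -0.348], [0.039, -0.999, -0.029], [-0.349, 0.014, -0.937]]
ft_force: [0.4, -0.6, -0.8]
opening: 0.999
finger_force: 0.0
[ 0.4609 -0.0647  2.4586] [46.0377 58.2858] [275.1761 108.9898]
[ 0.4676 -0.2411  8.2647] [47.3798 59.4865] [482.4408 109.4268]
d [-0.0053  0.005  -0.0271] rv [ 0.51 -0.21 -0.23] n 1 per row [-0.0053  0.005  -0.0271] [ 0.51 -0.21 -0.23]
```

View pics/w1.png

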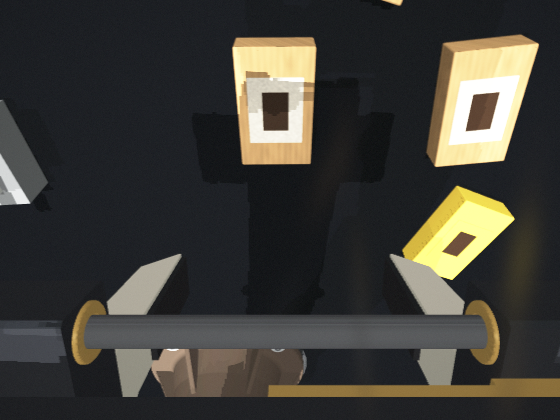

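The wrist view shows carton A at (275,109), square between the fingers, B at (482,109), and the yellow look-alike at (460,235). That puts A at (0.4615, -0.064) with yaw 2.5°. I'm grasping it.

```bash
python3 -m pendant '[[1,0.006,0.006,-0.04,0.5,-0.2,-0.2],[1,0,0,-0.04,0,0,0],[1,0,0,-0.04,0,0,0],[1,0,0,-0.04,0,0,0],[1,0,0,-0.03,0,0,0]]'
python3 -m pendant '[[1,0,0,-0.013,0,0,0],[1,0,0,0,0,0,0],[1,0,0,0,0,0,0]]'
python3 - <<'E'
from vis import *
go((.4735,-.0635,.024),att(dirv(2.5),20))
E
```

```text
time_s: 4.4
tool_pos: [0.4756, -0.0611, 0.0409]
tcp_rot: [[0.939, 0.049, -0.34], [0.047, -0.999, -0.014], [-0.34, -0.003, -0.94]]
ft_force: [0.6, 0.6, 1.0]
opening: 1.002
finger_force: 0.0
time_s: 4.65
tool_pos: [0.4766, -0.0618, 0.031]
tcp_rot: [[0.939, 0.047, -0.34], [0.044, -0.999, -0.015], [-0.341, -0.001, -0.94]]
ft_force: [0.4, 0.4, 0.6]
opening: 1.0
finger_force: 0.0
d [-0.0011 -0.0016 -0.0014] rv [-0.04  0.08 -0.2 ] n 1 per row [-0.0011 -0.0016 -0.0014] [-0.04  0.08 -0.2 ]
```

```bash
python3 -m pendant '[[1,-0.001,-0.0015,-0.001,0,0,0],[-1,0,0,0,0,0,0],[-1,0,0,0,0,0,0],[-1,0,0,0,0,0,0],[-1,0,0,0,0,0,0]]'
python3 -m pendant '[[-1,0,0,0,0,0,0],[-1,0,0,0,0,0,0],[-1,0,0,0,0,0,0],[-1,0,0,0,0,0,0]]'
python3 - <<'E'
from vis import *
s=read_state();print((s["tool_pos"]+.006*s["tcp_rot"][:,2]).round(4))
go((.56,.0,.26),attp(97.4,20))
E
```

```text
time_s: 5.07
tool_pos: [0.4755, -0.0634, 0.0298]
tcp_rot: [[0.939, 0.047, -0.34], [0.044, -0.999, -0.016], [-0.341, 0.001, -0.94]]
ft_force: [0.6, -0.0, 0.3]
opening: 0.763
finger_force: 0.0
time_s: 5.4
tool_pos: [0.4753, -0.0635, 0.0295]
tcp_rot: [[0.939, 0.047, -0.341], [0.044, -0.999, -0.016], [-0.341, 0.001, -0.94]]
ft_force: [0.0, 0.1, 5.5]
opening: 0.696
finger_force: 30.0
[ 0.4733 -0.0636  0.0239]
d [0.0854 0.0579 0.2325] rv [ 75.79 -63.48  72.79] n 18 per row [0.0047 0.0032 0.0129] [ 4.21 -3.53  4.04]
```

```bash
python3 -m pendant '[[-1,0,0,0.02,0,0,0],[-1,0,0,0.035,0,0,0],[-1,0,0,0.04,0,0,0],[-1,0.005,0.003,0.02,4.21,-3.53,4.04],[-1,0.005,0.003,0.02,4.21,-3.53,4.04]]'>/dev/null
python3 -m pendant '[[-1,0.005,0.003,0.02,4.21,-3.53,4.04],[-1,0.005,0.003,0.02,4.21,-3.53,4.04],[-1,0.005,0.003,0.02,4.21,-3.53,4.04],[-1,0.005,0.003,0.01,4.21,-3.53,4.04],[-1,0.005,0.003,0.01,4.21,-3.53,4.04]]'>/dev/null
python3 -m pendant '[[-1,0.005,0.003,0.01,4.21,-3.53,4.04],[-1,0.005,0.003,0.01,4.21,-3.53,4.04],[-1,0.005,0.003,0,4.21,-3.53,4.04],[-1,0.005,0.003,0,4.21,-3.53,4.04],[-1,0.005,0.003,0,4.21,-3.53,4.04]]'>/dev/null
python3 -m pendant '[[-1,0.005,0.003,0,4.21,-3.53,4.04],[-1,0.005,0.003,0,4.21,-3.53,4.04],[-1,0.005,0.003,0,4.21,-3.53,4.04],[-1,0.005,0.003,0,4.21,-3.53,4.04],[-1,0.005,0.003,0,4.21,-3.53,4.04]]'
python3 -m pendant '[[-1,0.0,0,0,4.21,-3.53,4.04],[-1,0,0,0,0,0,0]]'
python3 - <<'E'
from vis import *
im,c=shot("scene","s2")
by=dirv(97.4);C=np.array([.632,.177,0])
p=C+.075*by-.010*by;print(p)
go((p[0],p[1],.20),attp(97.4,20))
E
```

```text
time_s: 7.07
tool_pos: [0.5601, -0.0135, 0.2635]
tcp_rot: [[0.037, 0.996, -0.078], [0.405, 0.056, 0.913], [0.914, -0.065, -0.401]]
ft_force: [0.1, -0.4, -2.1]
opening: 0.695
finger_force: 30.0
time_s: 7.23
tool_pos: [0.56, -0.0137, 0.2605]
tcp_rot: [[-0.042, 0.992, -0.122], [0.334, 0.129, 0.934], [0.942, -0.002, -0.337]]
ft_force: [-1.1, -0.8, -2.7]
opening: 0.696
finger_force: 30.0
[0.62362829 0.24145863 0.        ]
d [ 0.0642  0.2492 -0.0596] rv [-0.09 -0.26  0.16] n 7 per row [ 0.0092  0.0356 -0.0085] [-0.01 -0.04  0.02]
```

View pics/s2.png

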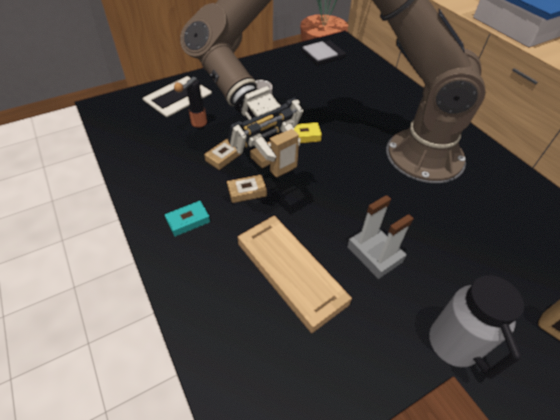

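The scene view shows the carton held upright at (284,152) and the board clear at (292,270). I'll move over the placing spot and refine the board's pose from the scene view's slots.

```bash
python3 - <<'E'
from vis import *
f=grab_frame("scene");c=cam(f)
X=onz(c,[[325.1,303.3],[260.8,232.0]],.036);print(X.round(4),np.linalg.norm(X[0]-X[1]),np.degrees(np.arctan2(*(X[0]-X[1])[[1,0]])),X.mean(0))
f=grab_frame("top");c=cam(f)
print(onz(c,[[262,159],[266,197],[168,211],[164,174]],.036).mean(0))
E
python3 -m pendant '[[-1,0.009,0.035,0,0,0,0],[-1,0.009,0.035,0,0,0,0],[-1,0.009,0.035,0,0,0,0],[-1,0.009,0.035,0,0,0,0],[-1,0.009,0.035,0,0,0,0]]'>/dev/null
python3 -m pendant '[[-1,0.009,0.035,-0.02,0,0,0],[-1,0.01,0.037,-0.02,0,0,0],[-1,0,0,-0.02,0,0,0],[-1,0,0,0,0,0,0]]'
python3 - <<'E'
from vis import *
go((.6236,.2415,.1025),attp(97.4,20))
E
```

```text
[[0.6109 0.3052 0.036 ]
 [0.6483 0.0493 0.036 ]] 0.25860517491871754 98.30509187123148 [0.62959545 0.17722754 0.036     ]
[0.62867823 0.17705706 0.036     ]
time_s: 8.13
tool_pos: [0.6213, 0.2358, 0.2027]
tcp_rot: [[-0.042, 0.991, -0.125], [0.342, 0.131, 0.931], [0.939, -0.004, -0.344]]
ft_force: [0.7, -1.1, -2.6]
opening: 0.695
finger_force: 30.0
d [ 0.003   0.0001 -0.0981] rv [ 0.15 -0.2  -0.14] n 3 per row [ 0.001   0.     -0.0327] [ 0.05 -0.07 -0.05]
```

```bash
python3 -m pendant '[[-1,0,0,-0.025,0,0,0.5],[-1,0,0,-0.025,0,0,0],[-1,0,0,-0.025,0,0,0],[-1,0,0,-0.013,0,0,0],[-1,0,0,-0.006,0,0,0]]'
python3 -m pendant '[[-1,0,0,-0.002,0,0,0],[-1,0,0,0,0,0,0],[-1,0,0,0,0,0,0]]'
python3 - <<'E'
from vis import *
s=read_state();print((s["tool_pos"]+.006*s["tcp_rot"][:,2]).round(4),s["ft_force"].round(1));im,c=shot("scene","s3")
go((.621,.2415,.1005),attp(98,20))
E
```

```text
time_s: 8.55
tool_pos: [0.6237, 0.232, 0.1099]
tcp_rot: [[-0.044, 0.991, -0.127], [0.341, 0.135, 0.93], [0.939, -0.002, -0.344]]
ft_force: [-0.3, 0.4, -2.2]
opening: 0.696
finger_force: 30.0
time_s: 8.8
tool_pos: [0.6244, 0.2332, 0.1107]
tcp_rot: [[-0.048, 0.991, -0.127], [0.338, 0.136, 0.931], [0.94, 0.002, -0.342]]
ft_force: [-0.5, 0.6, -1.7]
opening: 0.697
finger_force: 30.0
[0.6236 0.2388 0.1086] [-0.5  0.6 -1.7]
d [-0.0025  0.0026 -0.0081] rv [-0.04  0.1   0.18] n 1 per row [-0.0025  0.0026 -0.0081] [-0.04  0.1   0.18]
```

```bash
python3 -m pendant '[[-1,-0.002,0.002,-0.006,0,0,0],[-1,0,0,-0.001,0,0,0],[-1,0,0,0,0,0,0],[-1,0,0,0,0,0,0]]'
python3 -m pendant '[[-1,0,0,-0.002,0,0,0],[-1,0,0,0,0,0,0],[-1,0,0,0,0,0,0]]'
python3 - <<'E'
from vis import *
s=read_state();print(s["joint_positions"].round(2))
go((.621,.2415,.1005),attp(98,20))
E
```

```text
time_s: 9.18
tool_pos: [0.6219, 0.2355, 0.1026]
tcp_rot: [[-0.047, 0.991, -0.128], [0.338, 0.136, 0.931], [0.94, 0.0, -0.341]]
ft_force: [1.4, -0.7, 1.6]
opening: 0.695
finger_force: 30.0
time_s: 9.43
tool_pos: [0.6219, 0.2357, 0.1025]
tcp_rot: [[-0.047, 0.991, -0.129], [0.335, 0.137, 0.932], [0.941, 0.001, -0.338]]
ft_force: [-0.4, -5.0, 11.4]
opening: 0.692
finger_force: 30.0
[ 0.4   1.05 -0.57  1.62 -0.86  1.03  0.8 ]
d [-0.0001  0.0002  0.0001] rv [-0.24  0.03  0.12] n 1 per row [-0.0001  0.0002  0.0001] [-0.24  0.03  0.12]
```

Contact came at the predicted height, which confirms the board top at 36 mm. I'm releasing and backing off along the tool axis.

```bash
python3 -m pendant '[[-1,0,0,0.001,0,0,0],[-0.3,0,0,0,0,0,0],[0,0,0,0,0,0,0],[0.5,0,0,0,0,0,0],[1,0,0,0,0,0,0]]'
python3 -m pendant '[[1,0,0,0,0,0,0],[1,0,0,0,0,0,0],[1,0.002,-0.014,0.005,0,0,0],[1,0.004,-0.028,0.010,0,0,0],[1,0.004,-0.028,0.010,0,0,0]]'
python3 -m pendant '[[1,0.004,-0.028,0.02,0,0,0],[1,0.004,-0.028,0.02,0,0,0],[1,0.004,-0.028,0.03,0,0,0]]'
python3 - <<'E'
from vis import *
im,c=shot("scene","s4")
go((.52,-.2,.24),att(dirv(8.3),20))
cv2.imwrite("pics/s4c.png",cv2.resize(im[80:350,130:430],None,fx=2,fy=2)[:,:,::-1])
E
```

```text
time_s: 9.85
tool_pos: [0.6216, 0.2351, 0.1006]
tcp_rot: [[-0.046, 0.991, -0.128], [0.339, 0.137, 0.931], [0.94, -0.0, -0.342]]
ft_force: [0.2, 0.5, 0.6]
opening: 0.78
finger_force: 0.0
time_s: 10.27
tool_pos: [0.6307, 0.1656, 0.126]
tcp_rot: [[-0.046, 0.99, -0.131], [0.338, 0.139, 0.931], [0.94, -0.001, -0.341]]
ft_force: [0.7, -1.3, -0.1]
opening: 1.004
finger_force: 0.0
time_s: 10.52
tool_pos: [0.6429, 0.0796, 0.1946]
tcp_rot: [[-0.043, 0.991, -0.129], [0.339, 0.136, 0.931], [0.94, -0.004, -0.342]]
ft_force: [1.0, -0.5, -0.9]
opening: 0.996
finger_force: 0.0
d [-0.125  -0.2729  0.0447] rv [-77.7   59.11 -68.93] n 17 per row [-0.0074 -0.0161  0.0026] [-4.57  3.48 -4.05]
```

View pics/s4c.png

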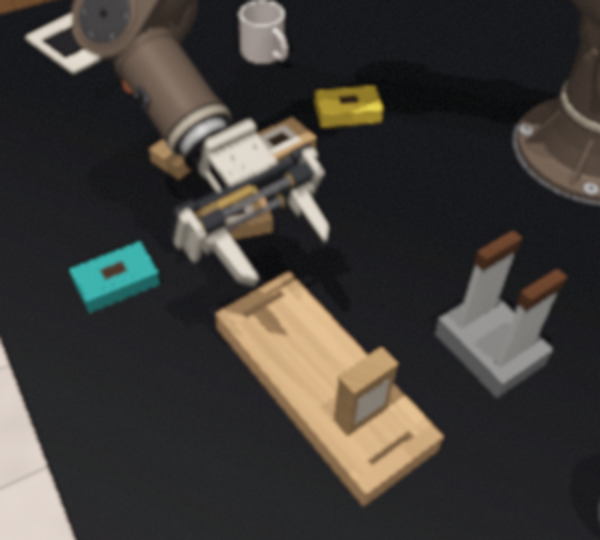

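The crop shows carton 1 standing on the board at (365,390), clear of slot a, with the gripper clear of it. Next I'll take one wrist view over the other three, and locate the grinder.

```bash
python3 - <<'E'
from vis import *
f=grab_frame("top");c=cam(f);print("grinder foot",onz(c,[432,190],.02).round(3),"knob",onz(c,[441,154],.18).round(3))
go((.52,-.2,.30),att(dirv(0),10))
E
python3 -m pendant '[[1,-0.004,-0.0145,0.0155,-4.57,3.48,-4.05],[1,-0.007,-0.0145,0.0075,-4.57,3.48,-4.05],[1,-0.007,-0.0145,0.0075,-4.57,3.48,-4.05],[1,-0.007,-0.0145,0.0075,-4.57,3.48,-4.05],[1,-0.007,-0.0145,0.0075,-4.57,3.48,-4.05]]'>/dev/null
python3 -m pendant '[[1,-0.007,-0.0145,0.0075,-4.57,3.48,-4.05],[1,-0.007,-0.0145,0.0075,-4.57,3.48,-4.05],[1,-0.007,-0.0145,0.0075,-4.57,3.48,-4.05],[1,-0.007,-0.0145,0.0075,-4.57,3.48,-4.05],[1,-0.007,-0.0145,0.0075,-4.57,3.48,-4.05]]'>/dev/null
python3 -m pendant '[[1,-0.007,-0.0145,0.0075,-4.57,3.48,-4.05],[1,-0.007,-0.0145,0,-4.57,3.48,-4.05],[1,-0.007,-0.0145,0,-4.57,3.48,-4.05],[1,-0.007,-0.0145,0,-4.57,3.48,-4.05],[1,-0.007,-0.0145,0,-4.57,3.48,-4.05]]'>/dev/null
python3 -m pendant '[[1,-0.007,-0.0145,0,-4.57,3.48,-4.05],[1,-0.007,-0.0145,0,-4.57,3.48,-4.05],[1,0,-0.01,0,0,0,0],[1,0,0,0,0,0,0]]'
python3 - <<'E'
from vis import *
im,c=shot("wrist","w5")
for o in cartons(im,c): print(*[np.round(v,4) for v in o])
go((.52,-.2,.30),att(dirv(0),10))
E
```

```text
grinder foot [[ 0.597 -0.506  0.02 ]] knob [[ 0.666 -0.479  0.18 ]]
d [-0.126  -0.2755  0.1069] rv [-66.41  58.72 -79.89] n 17 per row [-0.0074 -0.0162  0.0063] [-3.91  3.45 -4.7 ]
time_s: 12.2
tool_pos: [0.5278, -0.1761, 0.2853]
tcp_rot: [[0.931, 0.143, -0.337], [0.137, -0.99, -0.039], [-0.339, -0.01, -0.941]]
ft_force: [-0.7, -0.5, -0.5]
opening: 0.999
finger_force: 0.0
[ 0.4672 -0.2411  8.4622] [45.8379 55.9451] [339.7353 146.1511]
d [-0.0067 -0.0242  0.0202] rv [ 0.1  -9.75 -8.19] n 2 per row [-0.0033 -0.0121  0.0101] [ 0.05 -4.87 -4.09]
```

```bash
python3 -m pendant '[[1,0.02,-0.012,0.01,0,-5.5,-2.7],[1,0.02,-0.012,0.01,0,-5.5,-2.7],[1,0.02,-0.012,0.01,0,-5.5,-2.7],[1,0,0,0,0,0,0],[1,0,0,0,0,0,0]]'
python3 - <<'E'
from vis import *
im,c=shot("wrist","w6")
for o in cartons(im,c): print(*[np.round(v,4) for v in o])
L=dirv(-13);q=np.r_[.6052,-.1315]
go((q[0]+.010*L[0],q[1]+.010*L[1],.1),att(L,40))
E
```

```text
time_s: 12.67
tool_pos: [0.5868, -0.2123, 0.3175]
tcp_rot: [[0.998, -0.002, -0.057], [-0.003, -1.0, -0.011], [-0.057, 0.011, -0.998]]
ft_force: [0.5, 0.9, -1.0]
opening: 1.0
finger_force: 0.0
[ 0.467  -0.241   8.4807] [45.1497 57.4351] [305.3407 243.8289]
[  0.6023  -0.1324 -12.9923] [46.9818 58.7235] [209.7313 134.8498]
[ 0.6011 -0.3074 20.3419] [46.5259 58.2203] [367.1359 135.2928]
d [ 0.032   0.0763 -0.2118] rv [  4.71  36.36 -12.72] n 6 per row [ 0.0053  0.0127 -0.0353] [ 0.78  6.06 -2.12]
```

```bash
python3 -m pendant '[[1,0.005,0.0126,-0.035,0.78,6.06,-2.12],[1,0.005,0.0126,-0.035,0.78,6.06,-2.12],[1,0.005,0.0126,-0.035,0.78,6.06,-2.12],[1,0.005,0.0126,-0.035,0.78,6.06,-2.12],[1,0.005,0.0126,-0.035,0.78,6.06,-2.12]]'>/dev/null
python3 -m pendant '[[1,0.005,0.0126,-0.035,0.78,6.06,-2.12],[1,0,0,0,0,0,0],[1,0,0,0,0,0,0]]'
python3 - <<'E'
from vis import *
go((.6127,-.1343,.024),att(dirv(-13),40))
E
```

```text
time_s: 13.38
tool_pos: [0.6137, -0.1332, 0.0959]
tcp_rot: [[0.735, -0.222, -0.641], [-0.169, -0.975, 0.144], [-0.657, 0.002, -0.754]]
ft_force: [-0.4, 0.4, 2.7]
opening: 1.0
finger_force: 0.0
d [ 0.0028 -0.002  -0.0673] rv [-0.11 -1.05 -0.19] n 2 per row [ 0.0014 -0.001  -0.0337] [-0.05 -0.53 -0.09]
```

```bash
python3 -m pendant '[[1,0.003,-0.002,-0.03,0,-1,0],[1,0,0,-0.03,0,0,0],[1,0,0,-0.007,0,0,0],[1,0,0,0,0,0,0],[1,0,0,0,0,0,0]]'
python3 - <<'E'
from vis import *
go((.6127,-.1343,.024),att(dirv(-13),40))
E
python3 -m pendant '[[-1,0,0,0,0,0,0],[-1,0,0,0,0,0,0],[-1,0,0,0,0,0,0],[-1,0,0,0,0,0,0],[-1,0,0,0,0,0,0]]' >/dev/null
python3 -m pendant '[[-1,0,0,0,0,0,0],[-1,0,0,0,0,0,0],[-1,0,0,0,0,0,0]]'
python3 - <<'E'
from vis import *
s=read_state();print((s["tool_pos"]+.006*s["tcp_rot"][:,2]).round(4))
go((.63,.0,.27),attp(98,40))
E
```

```text
time_s: 13.8
tool_pos: [0.6222, -0.1381, 0.0447]
tcp_rot: [[0.762, -0.225, -0.607], [-0.174, -0.974, 0.142], [-0.624, -0.002, -0.782]]
ft_force: [0.3, -0.1, 0.6]
opening: 1.0
finger_force: 0.0
d [-0.0058  0.0029 -0.0161] rv [ 0.2   1.41 -0.01] n 1 per row [-0.0058  0.0029 -0.0161] [ 0.2   1.41 -0.01]
time_s: 14.47
tool_pos: [0.6209, -0.1376, 0.0399]
tcp_rot: [[0.758, -0.225, -0.612], [-0.174, -0.974, 0.142], [-0.628, -0.001, -0.778]]
ft_force: [1.8, 1.0, 6.0]
opening: 0.691
finger_force: 30.0
[ 0.6172 -0.1368  0.0352]
d [0.0097 0.1331 0.234 ] rv [ 68.4  -74.76  85.04] n 19 per row [0.0005 0.007  0.0123] [ 3.6  -3.93  4.48]
```

The descent stopped 11 mm short because of row limits, so I'll reopen, go down and regrip.

```bash
python3 -m pendant '[[1,0,0,0,0,0,0],[1,0,0,0,0,0,0],[1,0,0,0,0,0,0],[1,-0.004,0.002,-0.006,0,0,0],[1,0,0,-0.004,0,1,0]]'>/dev/null
python3 -m pendant '[[1,0,0,0,0,0,0],[1,0,0,0,0,0,0]]'
python3 - <<'E'
from vis import *
go((.6127,-.1343,.024),att(dirv(-13),40))
E
```

```text
time_s: 15.05
tool_pos: [0.6163, -0.1355, 0.0284]
tcp_rot: [[0.746, -0.225, -0.627], [-0.174, -0.974, 0.143], [-0.643, 0.003, -0.766]]
ft_force: [-0.1, -1.0, -0.4]
opening: 0.997
finger_force: 0.0
d [0.0002 0.0003 0.0002] rv [ 0.16 -0.07  0.01] n 1 per row [0.0002 0.0003 0.0002] [ 0.16 -0.07  0.01]
```

```bash
python3 -m pendant '[[-1,0,0,0,0,0,0],[-1,0,0,0,0,0,0],[-1,0,0,0,0,0,0],[-1,0,0,0,0,0,0],[-1,0,0,0,0,0,0]]' >/dev/null
python3 -m pendant '[[-1,0,0,0,0,0,0],[-1,0,0,0,0,0,0],[-1,0,0,0,0,0,0]]'
python3 -m pendant '[[-1,0,0,0.02,0,0,0],[-1,0,0,0.03,0,0,0],[-1,0,0,0.035,0,0,0],[-1,0,0.007,0.02,3.6,-3.93,4.48],[-1,0,0.007,0.02,3.6,-3.93,4.48]]'>/dev/null
python3 -m pendant '[[-1,0,0.007,0.02,3.6,-3.93,4.48],[-1,0,0.007,0.02,3.6,-3.93,4.48],[-1,0,0.007,0.02,3.6,-3.93,4.48],[-1,0,0.007,0.02,3.6,-3.93,4.48],[-1,0,0.007,0.02,3.6,-3.93,4.48]]'>/dev/null
python3 -m pendant '[[-1,0,0.007,0.01,3.6,-3.93,4.48],[-1,0,0.007,0.01,3.6,-3.93,4.48],[-1,0,0.007,0,3.6,-3.93,4.48],[-1,0,0.007,0,3.6,-3.93,4.48],[-1,0,0.007,0,3.6,-3.93,4.48]]'>/dev/null
python3 -m pendant '[[-1,0,0.007,0,3.6,-3.93,4.48],[-1,0,0.007,0,3.6,-3.93,4.48],[-1,0,0.007,0,3.6,-3.93,4.48],[-1,0,0.007,0,3.6,-3.93,4.48],[-1,0,0.007,0,3.6,-3.93,4.48]]'>/dev/null
python3 -m pendant '[[-1,0,0.007,0,3.6,-3.93,4.48],[-1,0,0.007,0,3.6,-3.93,4.48],[-1,0,0,0,0,0,0]]'
python3 - <<'E'
from vis import *
s=read_state();print(s["joint_positions"].round(2))
p=np.array([.630,.177,0])+(.025-.010)*dirv(98);print(p.round(4))
go((p[0],p[1],.20),attp(98,40))
E
```

```text
time_s: 15.72
tool_pos: [0.6168, -0.1358, 0.0296]
tcp_rot: [[0.747, -0.225, -0.626], [-0.175, -0.974, 0.142], [-0.641, 0.003, -0.767]]
ft_force: [-0.7, -0.1, 1.9]
opening: 0.693
finger_force: 30.0
time_s: 17.63
tool_pos: [0.6159, -0.0037, 0.2723]
tcp_rot: [[-0.09, 0.99, -0.104], [0.648, 0.138, 0.749], [0.756, -0.0, -0.654]]
ft_force: [-0.4, -0.3, -2.2]
opening: 0.691
finger_force: 30.0
[ 0.6   0.7  -0.49  1.44 -0.51  1.39  0.48]
[0.6279 0.1919 0.    ]
d [ 0.0126  0.191  -0.0684] rv [0.86 0.12 0.06] n 5 per row [ 0.0025  0.0382 -0.0137] [0.17 0.02 0.01]
```

```bash
python3 -m pendant '[[-1,0.002,0.032,-0.005,0.9,0,0],[-1,0.002,0.032,-0.01,0,0,0],[-1,0.002,0.032,-0.015,0,0,0],[-1,0.002,0.032,-0.015,0,0,0],[-1,0.002,0.032,-0.012,0,0,0]]'>/dev/null
python3 -m pendant '[[-1,0.002,0.03,-0.012,0,0,0],[-1,0,0,-0.02,0,0,0],[-1,0,0,-0.02,0,0,0],[-1,0,0,-0.02,0,0,0],[-1,0,0,0,0,0,0]]'
python3 - <<'E'
from vis import *
go((.6279,.1919,.1005),attp(98,40))
E
```

```text
time_s: 18.47
tool_pos: [0.6271, 0.1863, 0.1412]
tcp_rot: [[-0.083, 0.991, -0.106], [0.642, 0.134, 0.755], [0.762, -0.005, -0.647]]
ft_force: [-0.7, -0.2, -2.4]
opening: 0.697
finger_force: 30.0
d [ 0.0014  0.0011 -0.0369] rv [ 0.36 -0.26  0.28] n 1 per row [ 0.0014  0.0011 -0.0369] [ 0.36 -0.26  0.28]
```

```bash
python3 -m pendant '[[-1,0.001,0.001,-0.015,0.3,-0.2,0.2],[-1,0,0,-0.015,0,0,0],[-1,0,0,-0.004,0,0,0],[-1,0,0,0,0,0,0],[-1,0,0,0,0,0,0]]'
python3 -m pendant '[[-1,0,0,-0.002,0,0,0],[-1,0,0,0,0,0,0],[-1,0,0,-0.001,0,0,0],[-1,0,0,0,0,0,0]]'
python3 - <<'E'
from vis import *
go((.6279,.1919,.1005),attp(98,40))
E
```

```text
time_s: 18.88
tool_pos: [0.6299, 0.1882, 0.1116]
tcp_rot: [[-0.094, 0.99, -0.103], [0.634, 0.139, 0.761], [0.767, 0.006, -0.641]]
ft_force: [-0.3, -0.2, -1.1]
opening: 0.694
finger_force: 30.0
time_s: 19.22
tool_pos: [0.6299, 0.1882, 0.1086]
tcp_rot: [[-0.094, 0.99, -0.103], [0.635, 0.139, 0.76], [0.767, 0.007, -0.642]]
ft_force: [-0.3, -0.2, -2.5]
opening: 0.694
finger_force: 30.0
d [-0.0013 -0.0009 -0.0043] rv [-0.15  0.36 -0.02] n 1 per row [-0.0013 -0.0009 -0.0043] [-0.15  0.36 -0.02]
```

```bash
python3 -m pendant '[[-1,0,0,-0.003,0,0,0],[-1,0,0,0,0,0,0],[-1,0,0,-0.001,0,0,0],[-1,0,0,0,0,0,0],[-1,0,0,0,0,0,0]]'
python3 -m pendant '[[-1,0,0,-0.001,0,0,0],[-1,0,0,0,0,0,0],[-1,0,0,0,0,0,0]]'
```

```text
time_s: 19.63
tool_pos: [0.6297, 0.1883, 0.1043]
tcp_rot: [[-0.094, 0.99, -0.103], [0.634, 0.14, 0.76], [0.767, 0.006, -0.641]]
ft_force: [0.1, 0.0, -0.3]
opening: 0.698
finger_force: 30.0
time_s: 19.88
tool_pos: [0.6297, 0.1883, 0.1033]
tcp_rot: [[-0.094, 0.99, -0.103], [0.634, 0.14, 0.76], [0.767, 0.006, -0.641]]
ft_force: [0.3, -0.4, -1.5]
opening: 0.692
finger_force: 30.0
```

```bash
python3 -m pendant '[[-1,0,0,-0.001,0,0,0],[-1,0,0,0,0,0,0],[-1,0,0,0,0,0,0]]' | grep -E 'pos|force'
python3 -m pendant '[[-1,0,0,-0.001,0,0,0],[-1,0,0,0,0,0,0],[-1,0,0,0,0,0,0]]'| grep -E 'pos|force'
```

```text
tool_pos: [0.6298, 0.1884, 0.1031]
ft_force: [-0.6, -2.0, 4.8]
finger_force: 30.0
tool_pos: [0.6299, 0.1885, 0.1029]
ft_force: [-1.2, -5.0, 11.6]
finger_force: 30.0
```

```bash
python3 -m pendant '[[-1,0,0,0.002,0,0,0],[-0.3,0,0,0,0,0,0],[0,0,0,0,0,0,0],[0.5,0,0,0,0,0,0],[1,0,0,0,0,0,0]]'|grep -E 'force'
python3 -m pendant '[[1,0,0,0,0,0,0],[1,0,0,0,0,0,0],[1,0.002,-0.012,0.01,0,0,0],[1,0.003,-0.024,0.020,0,0,0],[1,0.003,-0.024,0.020,0,0,0]]'
python3 -m pendant '[[1,0.003,-0.024,0.02,0,0,0],[1,0.003,-0.024,0.02,0,0,0],[1,0.003,-0.024,0.02,0,0,0],[1,0.003,-0.024,0.02,0,0,0]]' |grep pos
python3 - <<'E'
from vis import *
L=dirv(20.3);q=np.r_[.6015,-.307]+.010*L[:2];print(q.round(4))
go((q[0],q[1],.12),att(L,40))
im,c=shot("scene");cv2.imwrite("pics/s7.png",cv2.resize(im[80:350,130:430],None,fx=2,fy=2)[:,:,::-1])
E
```

```text
ft_force: [0.0, -0.4, 0.8]
finger_force: 0.0
time_s: 21.22
tool_pos: [0.6368, 0.1287, 0.1536]
tcp_rot: [[-0.094, 0.99, -0.106], [0.633, 0.142, 0.761], [0.768, 0.004, -0.64]]
ft_force: [0.5, -0.8, -0.1]
opening: 0.998
finger_force: 0.0
tool_pos: [0.6496, 0.0311, 0.2345]
[ 0.6109 -0.3035]
d [-0.0351 -0.3333 -0.1099] rv [-82.3   49.48 -60.38] n 16 per row [-0.0022 -0.0208 -0.0069] [-5.14  3.09 -3.77]
```

View pics/s7.png

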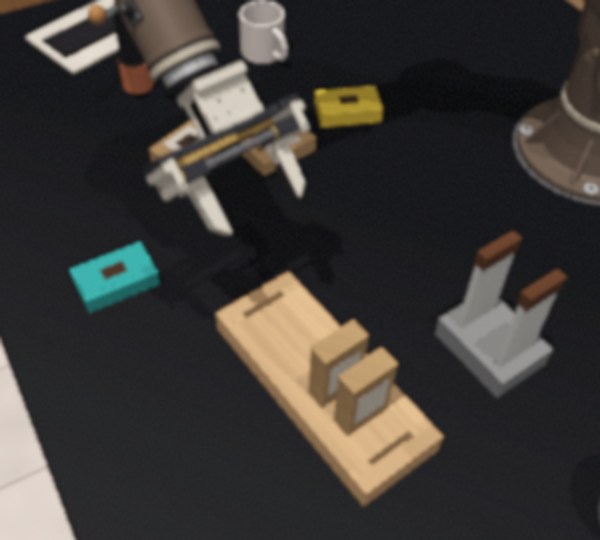

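The crop shows two cartons standing at (340,362) and (367,390) with a gap between them. Next is carton D.

```bash
python3 -m pendant '[[1,-0.002,-0.0208,0,-5.14,3.09,-3.77],[1,-0.002,-0.0208,0,-5.14,3.09,-3.77],[1,-0.002,-0.0208,0,-5.14,3.09,-3.77],[1,-0.002,-0.0208,0,-5.14,3.09,-3.77],[1,-0.002,-0.0208,0,-5.14,3.09,-3.77]]'>/dev/null
python3 -m pendant '[[1,-0.002,-0.0208,0,-5.14,3.09,-3.77],[1,-0.002,-0.0208,0,-5.14,3.09,-3.77],[1,-0.002,-0.0208,0,-5.14,3.09,-3.77],[1,-0.002,-0.0208,-0.01,-5.14,3.09,-3.77],[1,-0.002,-0.0208,-0.01,-5.14,3.09,-3.77]]'>/dev/null
python3 -m pendant '[[1,-0.002,-0.0208,-0.015,-5.14,3.09,-3.77],[1,-0.002,-0.0208,-0.015,-5.14,3.09,-3.77],[1,-0.002,-0.0208,-0.015,-5.14,3.09,-3.77],[1,-0.002,-0.0208,-0.015,-5.14,3.09,-3.77],[1,-0.002,-0.0208,-0.015,-5.14,3.09,-3.77]]'>/dev/null
python3 -m pendant '[[1,-0.002,-0.0208,-0.01,-5.14,3.09,-3.77],[1,0,0,0,0,0,0],[1,0,0,0,0,0,0]]'
python3 - <<'E'
from vis import *
go((.6109,-.3035,.024),att(dirv(20.3),40))
E
```

```text
time_s: 23.1
tool_pos: [0.6171, -0.3, 0.1252]
tcp_rot: [[0.716, 0.349, -0.605], [0.269, -0.937, -0.222], [-0.645, -0.004, -0.764]]
ft_force: [0.1, 1.0, 0.6]
opening: 0.998
finger_force: 0.0
d [-0.0026 -0.0022 -0.0966] rv [-0.16 -0.21 -0.11] n 3 per row [-0.0009 -0.0007 -0.0322] [-0.05 -0.07 -0.04]
```

```bash
python3 -m pendant '[[1,-0.002,-0.002,-0.02,0,0,0],[1,0,0,-0.02,0,0,0],[1,0,0,-0.02,0,0,0],[1,0,0,-0.02,0,0,0],[1,0,0,-0.008,0,0,0]]'>/dev/null
python3 -m pendant '[[1,0,0,-0.005,0,0,0],[1,0,0,0,0,0,0],[1,0,0,0,0,0,0]]'
python3 - <<'E'
from vis import *
go((.6109,-.3035,.024),att(dirv(20.3),40))
E
```

```text
time_s: 23.77
tool_pos: [0.6163, -0.3026, 0.0364]
tcp_rot: [[0.719, 0.348, -0.601], [0.267, -0.937, -0.223], [-0.641, -0.0, -0.768]]
ft_force: [0.1, -0.1, 0.6]
opening: 0.998
finger_force: 0.0
d [-0.0017  0.0005 -0.0078] rv [-0.06  0.12 -0.08] n 1 per row [-0.0017  0.0005 -0.0078] [-0.06  0.12 -0.08]
```

```bash
python3 -m pendant '[[1,-0.0015,0.0005,-0.007,0,0,0],[1,0,0,0,0,0,0],[1,0,0,0,0,0,0]]' | grep pos
python3 -m pendant '[[-1,0,0,0,0,0,0],[-1,0,0,0,0,0,0],[-1,0,0,0,0,0,0],[-1,0,0,0,0,0,0],[-1,0,0,0,0,0,0]]' >/dev/null
python3 -m pendant '[[-1,0,0,0,0,0,0],[-1,0,0,0,0,0,0],[-1,0,0,0,0,0,0]]'
python3 - <<'E'
from vis import *
p=np.array([.630,.177,0])+(-.025-.010)*dirv(98);print(p.round(4))
go((p[0]+.01,p[1]-.08,.27),attp(98,40))
E
```

```text
tool_pos: [0.6142, -0.3019, 0.0285]
time_s: 24.68
tool_pos: [0.6143, -0.3021, 0.0285]
tcp_rot: [[0.719, 0.348, -0.602], [0.267, -0.938, -0.223], [-0.642, -0.001, -0.767]]
ft_force: [-0.4, 0.4, 0.4]
opening: 0.693
finger_force: 30.0
[0.6349 0.1423 0.    ]
d [0.0312 0.3599 0.2454] rv [ 82.24 -49.1   60.09] n 16 per row [0.002  0.0225 0.0153] [ 5.14 -3.07  3.76]
```

```bash
python3 -m pendant '[[-1,0,0,0.02,0,0,0],[-1,0,0,0.03,0,0,0],[-1,0,0,0.03,0,0,0],[-1,0,0,0.03,0,0,0],[-1,0.002,0.0225,0.02,5.14,-3.07,3.76]]'>/dev/null
python3 -m pendant '[[-1,0.002,0.0225,0.02,5.14,-3.07,3.76],[-1,0.002,0.0225,0.02,5.14,-3.07,3.76],[-1,0.002,0.0225,0.02,5.14,-3.07,3.76],[-1,0.002,0.0225,0.02,5.14,-3.07,3.76],[-1,0.002,0.0225,0.02,5.14,-3.07,3.76]]'>/dev/null
python3 -m pendant '[[-1,0.002,0.0225,0.015,5.14,-3.07,3.76],[-1,0.002,0.0225,0,5.14,-3.07,3.76],[-1,0.002,0.0225,0,5.14,-3.07,3.76],[-1,0.002,0.0225,0,5.14,-3.07,3.76],[-1,0.002,0.0225,0,5.14,-3.07,3.76]]'>/dev/null
python3 -m pendant '[[-1,0.002,0.0225,0,5.14,-3.07,3.76],[-1,0.002,0.0225,0,5.14,-3.07,3.76],[-1,0.002,0.0225,0,5.14,-3.07,3.76],[-1,0.002,0.0225,0,5.14,-3.07,3.76],[-1,0.002,0.0225,0,5.14,-3.07,3.76]]'>/dev/null
python3 -m pendant '[[-1,0,0,0,0,0,0],[-1,0,0,0,0,0,0]]'
python3 - <<'E'
from vis import *
print(read_state()["joint_positions"].round(2))
go((.6349,.1423,.13),attp(98,40))
E
```

```text
time_s: 26.52
tool_pos: [0.6457, 0.0573, 0.273]
tcp_rot: [[-0.089, 0.99, -0.108], [0.637, 0.14, 0.758], [0.765, -0.001, -0.644]]
ft_force: [0.2, -0.2, -1.7]
opening: 0.695
finger_force: 30.0
[ 0.48  0.71 -0.46  1.41 -0.57  1.35  0.44]
d [-0.0101  0.0805 -0.1392] rv [ 0.07 -0.06 -0.04] n 4 per row [-0.0025  0.0201 -0.0348] [ 0.02 -0.01 -0.01]
```

```bash
python3 -m pendant '[[-1,-0.003,0.025,0,0,0,0],[-1,-0.003,0.025,-0.01,0,0,0],[-1,-0.003,0.025,-0.02,0,0,0],[-1,-0.001,0.005,-0.02,0,0,0],[-1,0,0,-0.02,0,0,0]]' >/dev/null
python3 -m pendant '[[-1,0,0,-0.02,0,0,0],[-1,0,0,-0.02,0,0,0],[-1,0,0,-0.02,0,0,0],[-1,0,0,-0.01,0,0,0],[-1,0,0,0,0,0,0]]'
python3 - <<'E'
from vis import *
go((.6349,.1423,.1005),attp(98,40))
E
```

```text
time_s: 27.35
tool_pos: [0.6357, 0.1367, 0.1318]
tcp_rot: [[-0.088, 0.99, -0.108], [0.639, 0.139, 0.757], [0.765, -0.002, -0.645]]
ft_force: [-0.1, -0.2, -1.5]
opening: 0.695
finger_force: 30.0
d [-0.0002  0.0011 -0.0274] rv [ 0.15 -0.09  0.01] n 1 per row [-0.0002  0.0011 -0.0274] [ 0.15 -0.09  0.01]
```

```bash
python3 -m pendant '[[-1,0,0.001,-0.01,0,0,0],[-1,0,0,-0.01,0,0,0],[-1,0,0,-0.004,0,0,0],[-1,0,0,0,0,0,0],[-1,0,0,0,0,0,0]]'|grep -E 'pos|ft'
python3 -m pendant '[[-1,0,0,-0.001,0,0,0],[-1,0,0,0,0,0,0],[-1,0,0,-0.001,0,0,0],[-1,0,0,0,0,0,0],[-1,0,0,0,0,0,0]]'|grep -E 'pos|ft'
python3 -m pendant '[[-1,0,0,-0.001,0,0,0],[-1,0,0,0,0,0,0],[-1,0,0,0,0,0,0]]'|grep -E 'pos|ft'
```

```text
tool_pos: [0.6363, 0.1389, 0.1095]
ft_force: [0.1, -0.1, -0.4]
tool_pos: [0.6362, 0.1389, 0.1075]
ft_force: [0.4, -0.3, -1.1]
tool_pos: [0.6362, 0.139, 0.1063]
ft_force: [0.6, 0.6, -1.5]
```

```bash
python3 -m pendant '[[-1,0,0,-0.002,0,0,0],[-1,0,0,0,0,0,0],[-1,0,0,-0.001,0,0,0],[-1,0,0,0,0,0,0],[-1,0,0,0,0,0,0]]'|grep -E 'pos|ft'
python3 -m pendant '[[-1,0,0,-0.001,0,0,0],[-1,0,0,0,0,0,0],[-1,0,0,0,0,0,0]]'|grep -E 'pos|ft'
```

```text
tool_pos: [0.6362, 0.1389, 0.1033]
ft_force: [-0.6, -0.5, -1.5]
tool_pos: [0.6362, 0.139, 0.1024]
ft_force: [0.5, 0.1, -1.7]
```

```bash
python3 -m pendant '[[-1,0,0,-0.001,0,0,0],[-1,0,0,0,0,0,0],[-1,0,0,0,0,0,0]]'|grep -E 'pos|ft'
python3 -m pendant '[[-1,0,0,-0.001,0,0,0],[-1,0,0,0,0,0,0],[-1,0,0,0,0,0,0]]'|grep -E 'pos|ft'
```

```text
tool_pos: [0.6363, 0.1391, 0.1019]
ft_force: [-1.5, -1.7, 2.9]
tool_pos: [0.6364, 0.1391, 0.1018]
ft_force: [-2.0, -4.9, 10.3]
```

```bash
python3 -m pendant '[[-1,0,0,0.002,0,0,0],[-0.3,0,0,0,0,0,0],[0,0,0,0,0,0,0],[0.5,0,0,0,0,0,0],[1,0,0,0,0,0,0]]'|grep -E 'force'
python3 -m pendant '[[1,0,0,0,0,0,0],[1,0,0,0,0,0,0],[1,0.002,-0.012,0.01,0,0,0],[1,0.003,-0.024,0.020,0,0,0],[1,0.003,-0.024,0.020,0,0,0]]' >/dev/null
python3 -m pendant '[[1,0.003,-0.024,0.02,0,0,0],[1,0.003,-0.024,0.02,0,0,0],[1,0.003,-0.024,0.02,0,0,0],[1,0.003,-0.024,0.02,0,0,0]]' |grep pos
python3 - <<'E'
from vis import *
L=dirv(8.5);q=np.r_[.4673,-.241]+.010*L[:2];print(q.round(4))
go((q[0],q[1],.12),att(L,40))
E
```

```text
ft_force: [0.4, -0.3, 0.2]
finger_force: 0.0
tool_pos: [0.6561, -0.0182, 0.2335]
[ 0.4772 -0.2395]
d [-0.1751 -0.2207 -0.1089] rv [-78.43  58.57 -69.  ] n 17 per row [-0.0103 -0.013  -0.0064] [-4.61  3.45 -4.06]
```

```bash
python3 -m pendant '[[1,-0.0103,-0.013,0,-4.61,3.45,-4.06],[1,-0.0103,-0.013,0,-4.61,3.45,-4.06],[1,-0.0103,-0.013,0,-4.61,3.45,-4.06],[1,-0.0103,-0.013,0,-4.61,3.45,-4.06],[1,-0.0103,-0.013,0,-4.61,3.45,-4.06]]' >/dev/null
python3 -m pendant '[[1,-0.0103,-0.013,0,-4.61,3.45,-4.06],[1,-0.0103,-0.013,0,-4.61,3.45,-4.06],[1,-0.0103,-0.013,0,-4.61,3.45,-4.06],[1,-0.0103,-0.013,0,-4.61,3.45,-4.06],[1,-0.0103,-0.013,0,-4.61,3.45,-4.06]]' >/dev/null
python3 -m pendant '[[1,-0.0103,-0.013,0,-4.61,3.45,-4.06],[1,-0.0103,-0.013,-0.01,-4.61,3.45,-4.06],[1,-0.0103,-0.013,-0.02,-4.61,3.45,-4.06],[1,-0.0103,-0.013,-0.02,-4.61,3.45,-4.06],[1,-0.0103,-0.013,-0.02,-4.61,3.45,-4.06]]' >/dev/null
python3 -m pendant '[[1,-0.0103,-0.013,-0.02,-4.61,3.45,-4.06],[1,-0.0103,-0.013,-0.015,-4.61,3.45,-4.06],[1,0,0,0,0,0,0],[1,0,0,0,0,0,0]]'
python3 - <<'E'
from vis import *
print(read_state()["joint_positions"].round(2))
go((.4772,-.2395,.024),att(dirv(8.5),40))
im,c=shot("wrist","w8")
for o in cartons(im,c): print(*[np.round(v,4) for v in o])
E
```

```text
time_s: 32.35
tool_pos: [0.4809, -0.2374, 0.1262]
tcp_rot: [[0.756, 0.148, -0.637], [0.116, -0.989, -0.093], [-0.644, -0.003, -0.765]]
ft_force: [0.5, 0.4, -0.2]
opening: 1.002
finger_force: 0.0
[ 0.04  0.81  0.29  1.48  0.08  1.51 -1.13]
d [ 0.0001 -0.0015 -0.0976] rv [-0.18 -0.12 -0.04] n 3 per row [ 0.     -0.0005 -0.0325] [-0.06 -0.04 -0.01]
[-0.6355 -0.4194 23.4808] [374.5638 517.7724] [274.1613 384.2184]
[-5.07400e-01 -8.04000e-02  8.81364e+01] [135.7816 162.9708] [174.5812 377.5812]
[-0.2789 -0.69   10.1501] [281.2445 492.5964] [416.7231 369.2659]
[ 0.4592 -0.2423  8.4536] [46.8085 73.8431] [288.5067 141.7901]
```

```bash
python3 -m pendant '[[1,0,-0.0015,-0.02,0,0,0],[1,0,0,-0.02,0,0,0],[1,0,0,-0.02,0,0,0],[1,0,0,-0.018,0,0,0],[1,0,0,-0.01,0,0,0]]'>/dev/null
python3 -m pendant '[[1,0,0,-0.003,0,0,0],[1,0,0,0,0,0,0],[1,0,0,0,0,0,0]]'
python3 - <<'E'
from vis import *
go((.4772,-.2395,.024),att(dirv(8.5),40))
E
```

```text
time_s: 33.07
tool_pos: [0.482, -0.2397, 0.0378]
tcp_rot: [[0.759, 0.147, -0.634], [0.113, -0.989, -0.094], [-0.641, -0.001, -0.768]]
ft_force: [0.5, -0.6, -0.4]
opening: 0.997
finger_force: 0.0
d [-0.0009  0.0008 -0.0092] rv [-0.05  0.14  0.05] n 1 per row [-0.0009  0.0008 -0.0092] [-0.05  0.14  0.05]
```

```bash
python3 -m pendant '[[1,-0.001,0.001,-0.008,0,0,0],[1,0,0,-0.001,0,0,0],[1,0,0,0,0,0,0],[1,0,0,0,0,0,0]]' | grep pos
python3 -m pendant '[[-1,0,0,0,0,0,0],[-1,0,0,0,0,0,0],[-1,0,0,0,0,0,0],[-1,0,0,0,0,0,0],[-1,0,0,0,0,0,0]]' >/dev/null
python3 -m pendant '[[-1,0,0,0,0,0,0],[-1,0,0,0,0,0,0],[-1,0,0,0,0,0,0]]'
python3 - <<'E'
from vis import *
p=np.array([.630,.177,0])+(-.075-.010)*dirv(98);print(p.round(4))
go((p[0]+.01,p[1]-.08,.27),attp(98,40))
E
```

```text
tool_pos: [0.4801, -0.2385, 0.0275]
time_s: 34.07
tool_pos: [0.4801, -0.2385, 0.0274]
tcp_rot: [[0.758, 0.147, -0.636], [0.113, -0.989, -0.094], [-0.643, -0.001, -0.766]]
ft_force: [0.3, -1.0, 0.3]
opening: 0.696
finger_force: 30.0
[0.6418 0.0928 0.    ]
d [0.1723 0.2468 0.2464] rv [ 78.37 -58.64  68.95] n 17 per row [0.0101 0.0145 0.0145] [ 4.61 -3.45  4.06]
```

```bash
python3 -m pendant '[[-1,0,0,0.02,0,0,0],[-1,0,0,0.03,0,0,0],[-1,0,0,0.03,0,0,0],[-1,0,0,0.03,0,0,0],[-1,0.01,0.0145,0.02,4.61,-3.45,4.06]]'>/dev/null
python3 -m pendant '[[-1,0.01,0.0145,0.02,4.61,-3.45,4.06],[-1,0.01,0.0145,0.02,4.61,-3.45,4.06],[-1,0.01,0.0145,0.02,4.61,-3.45,4.06],[-1,0.01,0.0145,0.02,4.61,-3.45,4.06],[-1,0.01,0.0145,0.02,4.61,-3.45,4.06]]'>/dev/null
python3 -m pendant '[[-1,0.01,0.0145,0.015,4.61,-3.45,4.06],[-1,0.01,0.0145,0,4.61,-3.45,4.06],[-1,0.01,0.0145,0,4.61,-3.45,4.06],[-1,0.01,0.0145,0,4.61,-3.45,4.06],[-1,0.01,0.0145,0,4.61,-3.45,4.06]]'>/dev/null
python3 -m pendant '[[-1,0.01,0.0145,0,4.61,-3.45,4.06],[-1,0.01,0.0145,0,4.61,-3.45,4.06],[-1,0.01,0.0145,0,4.61,-3.45,4.06],[-1,0.01,0.0145,0,4.61,-3.45,4.06],[-1,0.01,0.0145,0,4.61,-3.45,4.06]]'>/dev/null
python3 -m pendant '[[-1,0.01,0.0145,0,4.61,-3.45,4.06],[-1,0,0,0,0,0,0],[-1,0,0,0,0,0,0]]'
python3 - <<'E'
from vis import *
print(read_state()["joint_positions"].round(2))
go((.6418,.0928,.13),attp(98,40))
E
```

```text
time_s: 35.98
tool_pos: [0.6497, 0.0073, 0.2708]
tcp_rot: [[-0.087, 0.99, -0.108], [0.637, 0.138, 0.758], [0.766, -0.003, -0.643]]
ft_force: [-0.8, 0.1, -1.2]
opening: 0.694
finger_force: 30.0
[ 0.5   0.73 -0.39  1.36 -0.57  1.43  0.49]
d [-0.0073  0.0809 -0.1369] rv [ 0.04 -0.17  0.04] n 4 per row [-0.0018  0.0202 -0.0342] [ 0.01 -0.04  0.01]
```

```bash
python3 -m pendant '[[-1,-0.002,0.025,0,0,0,0],[-1,-0.002,0.025,-0.01,0,0,0],[-1,-0.002,0.025,-0.02,0,0,0],[-1,-0.001,0.006,-0.02,0,0,0],[-1,0,0,-0.02,0,0,0]]' >/dev/null
python3 -m pendant '[[-1,0,0,-0.02,0,0,0],[-1,0,0,-0.02,0,0,0],[-1,0,0,-0.02,0,0,0],[-1,0,0,-0.01,0,0,0],[-1,0,0,0,0,0,0]]' >/dev/null
python3 -m pendant '[[-1,0,0,-0.01,0,0,0],[-1,0,0,-0.01,0,0,0],[-1,0,0,-0.003,0,0,0],[-1,0,0,0,0,0,0],[-1,0,0,0,0,0,0]]'
python3 - <<'E'
from vis import *
go((.6418,.0928,.1),attp(98,40))
E
```

```text
time_s: 37.23
tool_pos: [0.6432, 0.089, 0.1096]
tcp_rot: [[-0.091, 0.99, -0.107], [0.636, 0.14, 0.759], [0.766, 0.001, -0.643]]
ft_force: [-0.6, -0.1, -1.2]
opening: 0.698
finger_force: 30.0
d [-0.0008 -0.0007 -0.0058] rv [-0.01  0.05 -0.04] n 1 per row [-0.0008 -0.0007 -0.0058] [-0.01  0.05 -0.04]
```

```bash
python3 -m pendant '[[-1,0,0,-0.003,0,0,0],[-1,0,0,-0.002,0,0,0],[-1,0,0,-0.001,0,0,0],[-1,0,0,0,0,0,0],[-1,0,0,0,0,0,0]]'|grep -E 'pos|ft'
python3 -m pendant '[[-1,0,0,-0.001,0,0,0],[-1,0,0,0,0,0,0],[-1,0,0,0,0,0,0]]'|grep -E 'pos|ft'
python3 -m pendant '[[-1,0,0,-0.001,0,0,0],[-1,0,0,0,0,0,0],[-1,0,0,0,0,0,0]]'|grep -E 'pos|ft'
```

```text
tool_pos: [0.6431, 0.0889, 0.1034]
ft_force: [-0.2, 0.3, -1.3]
tool_pos: [0.6431, 0.089, 0.1024]
ft_force: [0.0, 0.2, -0.7]
tool_pos: [0.6431, 0.089, 0.1013]
ft_force: [0.1, -0.0, -0.8]
```

```bash
python3 -m pendant '[[-1,0,0,-0.001,0,0,0],[-1,0,0,0,0,0,0],[-1,0,0,0,0,0,0]]'|grep -E 'pos|ft'
python3 -m pendant '[[-1,0,0,-0.001,0,0,0],[-1,0,0,0,0,0,0],[-1,0,0,0,0,0,0]]'|grep -E 'pos|ft'
```

```text
tool_pos: [0.6432, 0.089, 0.1008]
ft_force: [-1.3, -1.5, 1.3]
tool_pos: [0.6432, 0.0891, 0.1007]
ft_force: [-2.4, -4.8, 9.2]
```

```bash
python3 -m pendant '[[-1,0,0,0.002,0,0,0],[-0.3,0,0,0,0,0,0],[0,0,0,0,0,0,0],[0.5,0,0,0,0,0,0],[1,0,0,0,0,0,0]]'|grep -E 'force'
python3 -m pendant '[[1,0,0,0,0,0,0],[1,0,0,0,0,0,0],[1,0.002,-0.012,0.01,0,0,0],[1,0.003,-0.024,0.020,0,0,0],[1,0.003,-0.024,0.020,0,0,0]]' >/dev/null
python3 -m pendant '[[1,0.003,-0.024,0.02,0,0,0],[1,0.003,-0.024,0.02,0,0,0],[1,0.003,-0.024,0.02,0,0,0],[1,0.003,-0.02,0.03,0,0,0],[1,0,0,0.03,0,0,0]]' |grep pos
python3 - <<'E'
from vis import *
for n in("top","scene"):
    im,c=shot(n);h=cv2.cvtColor(im,cv2.COLOR_RGB2HSV)
    if n=="top": cv2.imwrite("pics/t9.png",cv2.resize(im[140:310,150:350],None,fx=3,fy=3)[:,:,::-1])
    m=cv2.inRange(h,(3,110,40),(13,255,160))
    for b in blobs(m,30,500): print(n,cen(b).round(1),cv2.contourArea(b),np.round(cv2.boxPoints(cv2.minAreaRect(b)),0).tolist())
E
```

```text
ft_force: [0.1, -0.3, 0.1]
finger_force: 0.0
tool_pos: [0.6632, -0.0688, 0.2707]
top [172.2 258.1] 121.0 [[168.0, 247.0], [174.0, 247.0], [176.0, 269.0], [170.0, 269.0]]
top [199.  253.9] 103.0 [[195.0, 243.0], [201.0, 243.0], [203.0, 265.0], [197.0, 265.0]]
scene [400.7 223.5] 205.0 [[386.0, 226.0], [409.0, 213.0], [414.0, 221.0], [391.0, 235.0]]
scene [378.8 203.9] 193.0 [[364.0, 206.0], [388.0, 194.0], [392.0, 202.0], [369.0, 215.0]]
scene [219.1  18.8] 121.0 [[211.0, 1.0], [224.0, 1.0], [224.0, 41.0], [211.0, 41.0]]
```

View pics/t9.png

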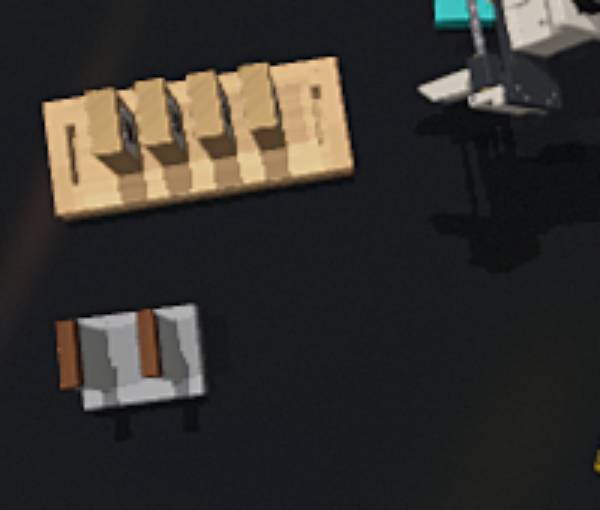

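The crop shows all four cartons standing in a row at crop (110,130), (160,120), (210,115) and (262,108), with slots at (71,155) and (317,115). The caddy is still at (140,355), with grip bars at (68,353) and (148,343). Next I'll go and look at the plates from above.

Run:
```python
from vis import *
C={n:cam(grab_frame(n)) for n in("top","scene")}
for a,b in (((172.2,258.1),(400.7,223.5)),((199,253.9),(378.8,203.9))):
    X,e=tri(C["top"],a,C["scene"],b);print(X.round(4),round(e,4))
go((.42,.24,.36),att(dirv(7),0))
```

```text
[0.3971 0.2716 0.1744] 0.0006
[0.4057 0.1999 0.1749] 0.0016
d [-0.2434  0.3029  0.0938] rv [-43.79  33.77 -84.77] n 15 per row [-0.0162  0.0202  0.0063] [-2.92  2.25 -5.65]
```

```bash
python3 -m pendant '[[1,0,0,0.02,-2.92,2.25,-5.65],[1,-0.012,0.0202,0.02,-2.92,2.25,-5.65],[1,-0.0162,0.0202,0.02,-2.92,2.25,-5.65],[1,-0.0162,0.0202,0.015,-2.92,2.25,-5.65],[1,-0.0162,0.0202,0.01,-2.92,2.25,-5.65]]' >/dev/null
python3 -m pendant '[[1,-0.0162,0.0202,0.005,-2.92,2.25,-5.65],[1,-0.0162,0.0202,0.005,-2.92,2.25,-5.65],[1,-0.0162,0.0202,0,-2.92,2.25,-5.65],[1,-0.0162,0.0202,0,-2.92,2.25,-5.65],[1,-0.0162,0.0202,0,-2.92,2.25,-5.65]]' >/dev/null
python3 -m pendant '[[1,-0.0162,0.0202,0,-2.92,2.25,-5.65],[1,-0.0162,0.0202,0,-2.92,2.25,-5.65],[1,-0.0162,0.0202,0,-2.92,2.25,-5.65],[1,-0.0162,0.0202,0,-2.92,2.25,-5.65],[1,-0.0162,0.0202,0,-2.92,2.25,-5.65]]' >/dev/null
python3 -m pendant '[[1,-0.0162,0.0202,0,0,0,0],[1,0,0,0,0,0,0],[1,0,0,0,0,0,0]]'
cat >> vis.py <<'E'
def bars(img,lo=60):
    h=cv2.cvtColor(img,cv2.COLOR_RGB2HSV);return blobs(cv2.inRange(h,(3,110,40),(13,255,200)),lo,20000)
E
python3 - <<'E'
from vis import *
print(read_state()["joint_positions"].round(2))
f=grab_frame("top");print("jug",onz(cam(f),[103,270],.0).round(3))
im,c=shot("wrist","w10")
for b in bars(im,200):
    print(cen(b).round(1),cv2.contourArea(b));X=onz(c,b[:,0],.183);r=cv2.minAreaRect((X[:,:2]*1000).astype(np.float32));print(np.round(r[0],1),np.round(r[1],1),r[2])
go((.42,.24,.36),att(dirv(7),0))
E
```

```text
time_s: 41.6
tool_pos: [0.4387, 0.2219, 0.3646]
tcp_rot: [[0.974, 0.225, 0.027], [0.223, -0.973, 0.057], [0.04, -0.05, -0.998]]
ft_force: [0.9, -1.3, -0.3]
opening: 1.001
finger_force: 0.0
[-0.29  0.13 -0.3   1.72  0.01  1.24 -1.93]
jug [[0.376 0.532 0.   ]]
[309.5 239.4] 810.0
[403.3 198.4] [58.9 15.2] 5.607048511505127
[231.9 225. ] 1231.0
[399.1 269.3] [64.9 18.2] 6.122334957122803
[21.1 45.1] 3769.5
[510.3 465.2] [73.8 35.4] 0.7807566523551941
d [-0.0203  0.0203  0.0011] rv [-3.17  1.8  -5.68] n 1 per row [-0.0203  0.0203  0.0011] [-3.17  1.8  -5.68]
```

View pics/w10.png

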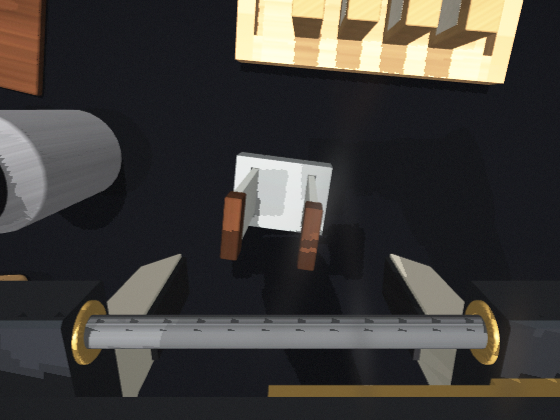

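The wrist view shows both plates in the caddy, with bars at (232,225) and (310,237). They lie at about (0.398, 0.271) and (0.404, 0.199) with yaw 6°. The jug at (60,165) is well clear. Before gripping, I'll look at the slots from above.

```bash
python3 -m pendant '[[1,0.03,-0.025,0,-0.6,0.4,-1.1],[1,0.032,-0.027,0,-0.6,0.4,-1.1],[1,0.032,-0.027,0,-0.6,0.4,-1.1],[1,0.032,-0.027,0,-0.6,0.4,-1.1],[1,0.032,-0.027,0,-0.6,0.4,-1.1]]' >/dev/null
python3 -m pendant '[[1,0,-0.027,0,0,0,0],[1,0,0,0,0,0,0],[1,0,0,0,0,0,0]]' |grep pos
python3 - <<'E'
from vis import *
im,c=shot("wrist","w11");np.savez("w11.npz",K=c[0],R=c[1],o=c[2])
go((.58,.28,.36),att(dirv(8),0))
# predicted slots
ctr=np.array([.630,.177,.036]);print(proj(c,[ctr+.13*dirv(98),ctr-.13*dirv(98)]).round(1))
E
python3 -m pendant '[[1,0,0.035,0,0,0,0],[1,-0.004,0.036,0,0,0,0],[1,-0.004,0.036,0,0,0,0],[1,-0.004,0.036,0,0,0,0],[1,-0.004,0.036,0,0,0,0]]' >/dev/null
python3 -m pendant '[[1,-0.004,0.036,0,0,0,0],[1,0,0,0,0,0,0],[1,0,0,0,0,0,0]]' |grep pos
python3 - <<'E'
from vis import *
im,c=shot("wrist","w12");np.savez("w12.npz",K=c[0],R=c[1],o=c[2])
ctr=np.array([.630,.177,.036]);print(proj(c,[ctr+.13*dirv(98),ctr-.13*dirv(98)]).round(1))
a=cv2.imread("pics/w11.png");b=cv2.imread("pics/w12.png")
cv2.imwrite("pics/w1112.png",np.vstack([a[:260],b[:260]]))
E
```

```text
tool_pos: [0.5981, 0.0572, 0.3647]
d [-0.0177  0.2206  0.0009] rv [-0.23 -0.19  0.99] n 6 per row [-0.0029  0.0368  0.0001] [-0.04 -0.03  0.16]
[[ 82.2 120.5]
 [298.  116.2]]
tool_pos: [0.5757, 0.2798, 0.3655]
[[269.  124.1]
 [485.  122.6]]
```

View pics/w1112.png

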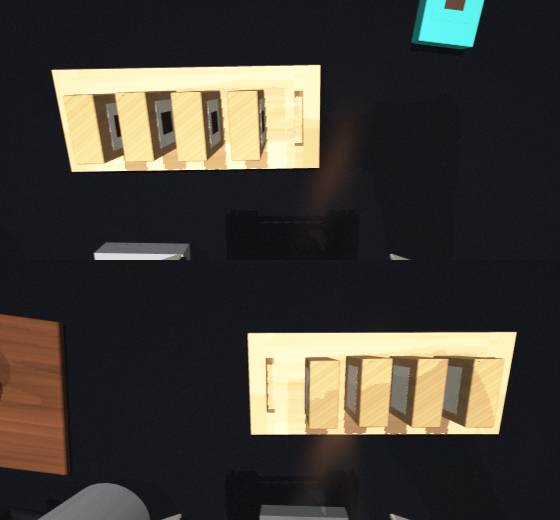

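The views show slot b as the outline at (298,118) in the upper picture and slot a at (270,384) in the lower one, or (270,124) in its own image. The board ends are crisp in both. I'll take the slots from their outlines and check against the board's end corners.

Run:
```python
from vis import *
res={}
for w,sl,pred in (("w11","b",(298,117)),("w12","a",(269,124))):
    z=np.load(w+".npz");c=(z["K"],z["R"],z["o"]);im=cv2.imread(f"pics/{w}.png");g=im[:,:,0].astype(int)
    x0,y0=pred[0]-14,pred[1]-40
    sub=cv2.GaussianBlur(im[:,:,0],(3,3),0)[y0:y0+80,x0:x0+30].astype(int)
    print(w); print(np.round(sub[20:60].mean(0)).astype(int).tolist())
    # corners of the top face by bright mask
    m=cv2.inRange(im,(60,110,140),(255,255,255));b=max(blobs(m,3000,60000),key=lambda b:cv2.contourArea(b) if cen(b)[1]<200 else 0)
    a=cv2.approxPolyDP(cv2.convexHull(b),5,True)[:,0];X=onz(c,a,.036)[:,:2]
    print(a.tolist(),X.round(4).tolist(), [round(float(np.linalg.norm(X[i]-X[i-1])),4) for i in range(len(X))])
    cv2.imwrite(f"pics/{w}z.png",cv2.resize(im[pred[1]-60:pred[1]+60,pred[0]-40:pred[0]+50],None,fx=4,fy=4,interpolation=cv2.INTER_NEAREST))
a=cv2.imread("pics/w11z.png");b=cv2.imread("pics/w12z.png");cv2.imwrite("pics/slots.png",np.hstack([a,b]))
```

```text
w11
[182, 189, 193, 193, 192, 192, 192, 192, 191, 185, 177, 174, 176, 178, 181, 186, 185, 167, 149, 159, 181, 189, 189, 189, 190, 190, 190, 190, 190, 190]
[[320, 65], [318, 167], [71, 170], [51, 70]] [[0.7079, 0.0306], [0.5897, 0.0155], [0.5487, 0.3227], [0.6655, 0.3388]] [0.3111, 0.1192, 0.3099, 0.1179]
w12
[198, 198, 198, 198, 198, 198, 198, 198, 197, 191, 162, 124, 126, 155, 171, 174, 178, 187, 197, 202, 202, 202, 202, 202, 202, 202, 202, 202, 202, 202]
[[516, 72], [498, 173], [251, 174], [248, 73]] [[0.7082, 0.0298], [0.5902, 0.0139], [0.5477, 0.321], [0.6665, 0.3368]] [0.3098, 0.1191, 0.31, 0.1198]
```

View pics/slots.png

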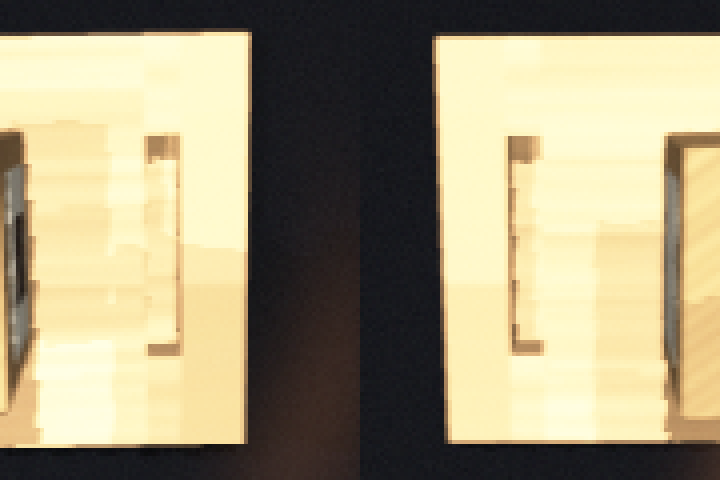

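```bash
python3 - <<'E'
from vis import *
for w,p in (("w11",(299,118.4)),("w12",(270.6,125.3))):
    z=np.load(w+".npz");print(onz((z["K"],z["R"],z["o"]),p,.036).round(4))
go((.404,.199,.28),att(dirv(6.5),0))
E
python3 -m pendant '[[-0.2,-0.04,-0.015,0,0,0,0],[-0.2,-0.035,-0.017,0,0,0,0],[-0.2,-0.035,-0.017,0,0,0,0],[-0.2,-0.035,-0.017,-0.03,0,0,0],[-0.2,-0.027,-0.015,-0.035,0,0,-0.5]]' >/dev/null
python3 -m pendant '[[-0.2,0,0,-0.02,0,0,0],[-0.2,0,0,0,0,0,0],[-0.2,0,0,0,0,0,0]]'
cat > tb.py <<'E'
from vis import *
D={n:shot(n) for n in("top","scene")}
def ok(n,p): return (140<p[0]<230 and 220<p[1]<300) if n=="top" else (330<p[0]<450 and 170<p[1]<260)
P={n:[cen(b) for b in bars(D[n][0],30) if ok(n,cen(b))] for n in D}
for a in P["top"]:
    for b in P["scene"]:
        X,e=tri(D["top"][1],a,D["scene"][1],b)
        if e<.006: print("bar",a.round(1),b.round(1),X.round(4),round(e,4))
E
python3 tb.py
python3 - <<'E'
from vis import *
im,c=shot("wrist")
for b in bars(im,300):
    X=onz(c,b[:,0],.183);r=cv2.minAreaRect((X[:,:2]*1000).astype(np.float32));print(cen(b).round(),np.round(r[0],1),np.round(r[1],1),r[2])
go((.404,.199,.172),att(dirv(6.5),0))
E
```

```text
[[0.6456 0.0468 0.036 ]]
[[0.6108 0.3037 0.036 ]]
d [-0.1727 -0.0783 -0.0796] rv [-0.24 -0.15 -0.84] n 5 per row [-0.0345 -0.0157 -0.0159] [-0.05 -0.03 -0.17]
time_s: 43.8
tool_pos: [0.4152, 0.1985, 0.2895]
tcp_rot: [[0.993, 0.114, -0.002], [0.114, -0.993, 0.004], [-0.002, -0.004, -1.0]]
ft_force: [0.8, -0.8, 0.1]
opening: 0.471
finger_force: 0.0
[285. 228.] [406.2 198.9] [64.2 15.3] 6.093569278717041
[184. 226.] [399.2 267.8] [64.9 20.8] 6.0758466720581055
d [-0.0125 -0.0012 -0.1127] rv [-0.34  0.01 -0.13] n 3 per row [-0.0042 -0.0004 -0.0376] [-0.11  0.   -0.04]
```

Both methods agree on slot a at (0.6106, 0.3045) and slot b at (0.6456, 0.047). The bar hasn't moved from (0.404, 0.199). I'm going down on it.

```bash
python3 -m pendant '[[-0.2,-0.0115,0,-0.025,0,0,-0.4],[-0.2,0,0,-0.03,0,0,0],[-0.2,0,0,-0.03,0,0,0],[-0.2,0,0,-0.018,0,0,0],[-0.2,0,0,0,0,0,0]]' |grep -E 'pos|force'
python3 - <<'E'
from vis import *
go((.404,.199,.172),att(dirv(6.1),0))
E
```

```text
tool_pos: [0.4028, 0.1992, 0.1838]
ft_force: [-0.3, 0.4, -0.3]
finger_force: 0.0
d [ 0.0012 -0.0002 -0.0058] rv [-0.14 -0.34 -0.17] n 1 per row [ 0.0012 -0.0002 -0.0058] [-0.14 -0.34 -0.17]
```

```bash
python3 -m pendant '[[-0.2,0.001,0,-0.005,0,0,0],[-0.2,0,0,0,0,0,0],[-1,0,0,0,0,0,0],[-1,0,0,0,0,0,0],[-1,0,0,0,0,0,0]]' >/dev/null
python3 -m pendant '[[-1,0,0,0,0,0,0],[-1,0,0,0,0,0,0],[-1,0,0,0,0,0,0],[-1,0,0,0,0,0,0]]' 
python3 -m pendant '[[-1,0,0,0.01,0,0,0],[-1,0,0,0.01,0,0,0],[-1,0,0,0.01,0,0,0],[-1,0,0,0.01,0,0,0],[-1,0,0,0,0,0,0]]'
```

```text
time_s: 45.12
tool_pos: [0.4049, 0.1996, 0.1818]
tcp_rot: [[0.994, 0.109, -0.001], [0.109, -0.994, 0.005], [-0.0, -0.005, -1.0]]
ft_force: [-0.7, -1.6, 6.3]
opening: 0.171
finger_force: 30.0
time_s: 45.53
tool_pos: [0.4051, 0.2002, 0.2227]
tcp_rot: [[0.994, 0.109, 0.0], [0.109, -0.994, 0.006], [0.001, -0.006, -1.0]]
ft_force: [0.8, 0.7, -1.5]
opening: 0.17
finger_force: 30.0
```

```bash
python3 -m pendant '[[-1,0,0,0.03,0,0,0],[-1,0,0,0.035,0,0,0],[-1,0,0,0.035,0,0,0],[-1,0,0,0.03,0,0,0],[-1,0,0,0.01,0,0,0]]' >/dev/null
python3 -m pendant '[[-1,0.03,-0.02,0,0,0,0],[-1,0.035,-0.023,0,0,0,0],[-1,0.035,-0.023,0,0,0,0],[-1,0.035,-0.023,0,0,0,0],[-1,0.035,-0.023,0,0,0,0]]' >/dev/null
python3 -m pendant '[[-1,0.035,-0.022,0,0,0,0],[-1,0.035,-0.02,0,0,0,1.5],[-1,0,0,0,0,0,0],[-1,0,0,0,0,0,0]]'
python3 - <<'E'
from vis import *
im,c=shot("wrist","w13"); print("slot b",proj(c,[.6456,.047,.036]))
im2,c2=shot("scene"); 
go((.6456,.047,.36),att(dirv(7.8),0))
im=np.hstack([im[:,100:480],cv2.resize(im2[130:340,180:380],(400,420))]);cv2.imwrite("pics/w13b.png",im[:,:,::-1])
E
```

```text
time_s: 46.7
tool_pos: [0.6447, 0.0439, 0.3579]
tcp_rot: [[0.991, 0.132, -0.006], [0.132, -0.991, 0.003], [-0.006, -0.004, -1.0]]
ft_force: [-0.3, 0.7, -1.2]
opening: 0.17
finger_force: 30.0
slot b [[283.31242593 155.77385693]]
d [0.0025 0.0002 0.0063] rv [-0.26 -0.27  0.  ] n 1 per row [0.0025 0.0002 0.0063] [-0.26 -0.27  0.  ]
```

View pics/w13b.png

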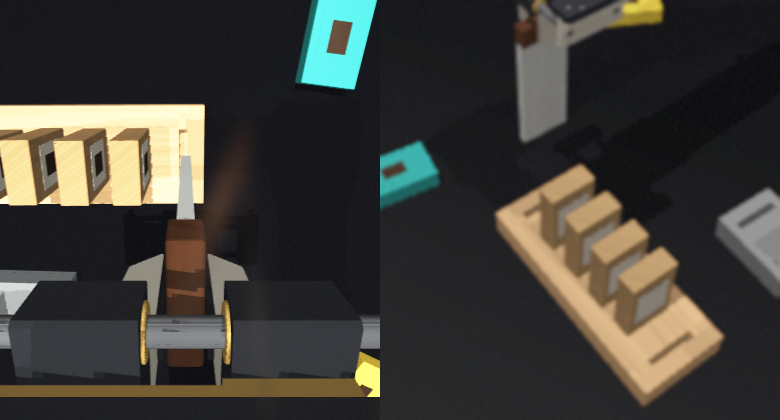

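The wrist view shows the plate held by its bar with the blade foot at (285,157), pointing at slot b's outline at (283,156). The scene view shows it hanging straight. I'll work out where the foot is relative to the tool.

```bash
cat >> vis.py <<'E'
def foot(img,c,tcp,R,drop):
    """foot's +x edge: top row of the grey blade in the wrist view, cast on the foot's height; then to the foot centre, as offset from TCP along tool x,y"""
    h=cv2.cvtColor(img,cv2.COLOR_RGB2HSV)
    m=cv2.inRange(h,(0,0,110),(179,40,255));m[:, :255]=0;m[:,315:]=0;m[:120]=0;m[225:]=0
    b=max(blobs(m,60,9000),key=cv2.contourArea)[:,0];top=b[:,1].min()
    r=b[(b[:,1]>=top+1)&(b[:,1]<=top+4)];p=((r[:,0].min()+r[:,0].max())/2,top)
    X=onz(c,p,tcp[2]-.006-drop)[0]-tcp
    return p,(r[:,0].min(),r[:,0].max()),(R[:,0]@X-.030),R[:,1]@X
E
python3 - <<'E'
from vis import *
s=read_state();im,c=shot("wrist")
for d in (.165,.168,.171): print(d,foot(im,c,s["tool_pos"],s["tcp_rot"],d))
E
```

```text
0.165 ((np.float64(285.5), np.int32(156)), (np.int32(281), np.int32(290)), np.float64(-0.00032161220438856053), np.float64(0.0007657280865869337))
0.168 ((np.float64(285.5), np.int32(156)), (np.int32(281), np.int32(290)), np.float64(-0.0008556559211176894), np.float64(0.0007685489190639802))
0.171 ((np.float64(285.5), np.int32(156)), (np.int32(281), np.int32(290)), np.float64(-0.0013896996378469188), np.float64(0.0007713697515410118))
```

```bash
python3 -m pendant '[[-1,0.0017,0.004,-0.02,0,0,0],[-1,0,0,-0.025,0,0,0],[-1,0,0,-0.025,0,0,0],[-1,0,0,-0.025,0,0,0],[-1,0,0,-0.02,0,0,0]]'>/dev/null
python3 -m pendant '[[-1,0,0,-0.015,0,0,0],[-1,0,0,0,0,0,0],[-1,0,0,0,0,0,0]]'
python3 - <<'E'
from vis import *
go((.6464,.0479,.2149),att(dirv(7.8),0),False)
s=read_state();im,c=shot("wrist","w14");print(foot(im,c,s["tool_pos"],s["tcp_rot"],.168))
cv2.imwrite("pics/w14c.png",cv2.resize(im[90:240,210:370],None,fx=4,fy=4)[:,:,::-1])
E
```

```text
time_s: 47.52
tool_pos: [0.6444, 0.0511, 0.2312]
tcp_rot: [[0.991, 0.137, -0.003], [0.137, -0.991, 0.004], [-0.003, -0.005, -1.0]]
ft_force: [0.2, 0.3, -1.2]
opening: 0.173
finger_force: 30.0
d [ 0.002  -0.0032 -0.0163] rv [-0.25 -0.19 -0.06] n 1 per row [ 0.002  -0.0032 -0.0163] [-0.25 -0.19 -0.06]
((np.float64(285.5), np.int32(156)), (np.int32(281), np.int32(290)), np.float64(-0.0008620949532289063), np.float64(0.0007680911473815852))
```

View pics/w14c.png

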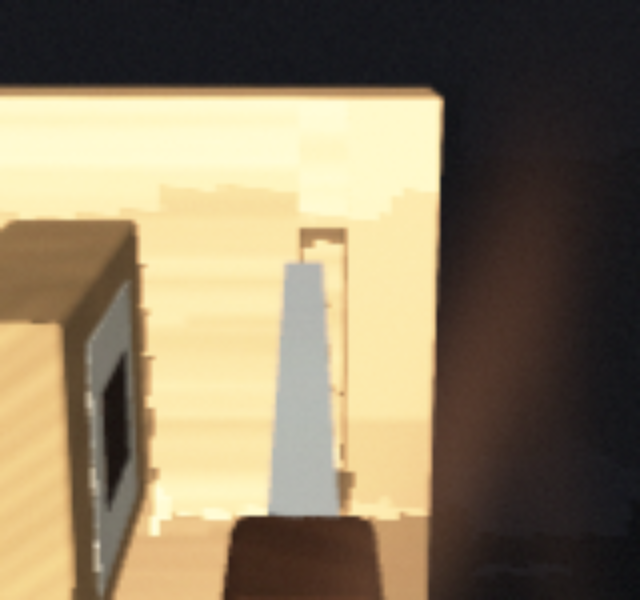

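The crop shows the blade foot at (303,265), left of slot b's centre at (323,230). That matches the +3 mm error in y, so I'll correct it and lower.

```bash
python3 -m pendant '[[-1,0.002,-0.003,-0.01,0,0,0],[-1,0,0,-0.003,0,0,0],[-1,0,0,0,0,0,0],[-1,0,0,0,0,0,0]]'
python3 - <<'E'
from vis import *
go((.6464,.0479,.2129),att(dirv(7.8),0),False)
s=read_state();im,c=shot("wrist","w15");print(foot(im,c,s["tool_pos"],s["tcp_rot"],.168),proj(c,[.6456,.047,.036]))
g=cv2.cvtColor(im,cv2.COLOR_RGB2GRAY)
print(g[146:153,270:305])
E
```

```text
time_s: 47.9
tool_pos: [0.6473, 0.047, 0.2181]
tcp_rot: [[0.991, 0.135, -0.003], [0.135, -0.991, 0.004], [-0.002, -0.004, -1.0]]
ft_force: [0.3, 0.8, -1.4]
opening: 0.171
finger_force: 30.0
d [-0.0009  0.0009 -0.0052] rv [-0.24 -0.15  0.04] n 1 per row [-0.0009  0.0009 -0.0052] [-0.24 -0.15  0.04]
((np.float64(285.5), np.int32(156)), (np.int32(281), np.int32(290)), np.float64(-0.0008647033145687613), np.float64(0.000769270885058675)) [[285.23167743 189.17972355]]
[[224 225 225 224 224 223 224 223 226 232 236 236 240 247 247 247 247 247
  247 247 247 247 246 246 245 245 245 245 242 234 233 238 245 245 245]
 [222 224 223 224 223 224 224 225 226 233 237 238 237 238 238 238 238 237
  237 238 241 247 245 245 245 245 245 242 234 234 234 234 234 234 234]
 [223 225 224 224 224 225 223 224 227 233 236 236 235 235 236 236 236 235
  235 236 235 235 234 234 233 234 234 233 234 234 233 234 234 234 234]
 [226 226 226 226 226 226 227 226 228 232 234 235 234 235 234 234 235 234
  234 234 234 235 233 234 234 233 234 234 233 234 233 234 233 233 233]
 [228 228 228 228 228 228 229 228 230 232 233 234 233 232 233 233 233 233
  233 233 233 234 233 233 234 233 234 234 234 233 233 233 234 232 234]
 [230 229 229 230 230 230 230 230 230 231 232 231 232 232 233 231 232 232
  232 232 231 233 233 233 234 234 234 232 233 232 234 234 234 234 233]
 [230 229 229 230 230 231 230 231 225 203 192 192 192 193 192 192 193 193
  193 193 190 204 233 234 234 234 234 234 234 234 233 234 233 234 234]]
```

```bash
python3 - <<'E'
from vis import *
s=read_state();im,c=shot("wrist");R=s["tcp_rot"]
e=onz(c,(285,151.7),.036)[0];print("slot centre by its far end",(e-.0325*R[:,0]).round(4),"foot",(s["tool_pos"]-.0009*R[:,0]+.0008*R[:,1]).round(4))
E
python3 -m pendant '[[-1,-0.0005,0,-0.005,0,0,0],[-1,0,0,0,0,0,0],[-1,0,0,-0.003,0,0,0],[-1,0,0,0,0,0,0]]' |grep -E 'pos|ft'
python3 -m pendant '[[-1,0,0,-0.003,0,0,0],[-1,0,0,0,0,0,0],[-1,0,0,0,0,0,0]]' |grep -E 'pos|ft'
```

```text
slot centre by its far end [0.6459 0.0474 0.0361] foot [0.6466 0.0462 0.2183]
tool_pos: [0.6466, 0.0471, 0.2094]
ft_force: [-0.4, -1.0, -1.9]
tool_pos: [0.6467, 0.0471, 0.2068]
ft_force: [0.3, -0.1, -1.2]
```

```bash
python3 -m pendant '[[-1,-0.0005,0.0006,-0.002,0,0,0],[-1,0,0,-0.002,0,0,0],[-1,0,0,0,0,0,0],[-1,0,0,0,0,0,0]]' |grep -E 'pos|ft'
python3 -m pendant '[[-1,0,0,-0.004,0,0,0],[-1,0,0,0,0,0,0],[-1,0,0,0,0,0,0]]' |grep -E 'pos|ft'
```

```text
tool_pos: [0.6462, 0.0477, 0.2029]
ft_force: [-0.0, 0.3, -1.4]
tool_pos: [0.6461, 0.0477, 0.1987]
ft_force: [-0.5, 0.9, -1.3]
```

```bash
python3 -m pendant '[[-1,0,0,-0.005,0,0,0],[-1,0,0,-0.005,0,0,0],[-1,0,0,0,0,0,0],[-1,0,0,0,0,0,0]]' |grep -E 'pos|ft'
python3 -m pendant '[[-1,0,0,-0.004,0,0,0],[-1,0,0,0,0,0,0],[-1,0,0,0,0,0,0]]' |grep -E 'pos|ft'
python3 -m pendant '[[-1,0,0,-0.002,0,0,0],[-1,0,0,0,0,0,0],[-1,0,0,0,0,0,0]]' |grep -E 'pos|ft'
```

```text
tool_pos: [0.646, 0.0476, 0.1884]
ft_force: [-0.4, 0.4, -1.4]
tool_pos: [0.6462, 0.0477, 0.1848]
ft_force: [0.0, -0.7, -1.7]
tool_pos: [0.6463, 0.0477, 0.183]
ft_force: [-0.4, -0.0, -1.9]
```

```bash
python3 -m pendant '[[-1,0,0,-0.001,0,0,0],[-1,0,0,0,0,0,0],[-1,0,0,0,0,0,0]]' |grep -E 'pos|ft'
python3 -m pendant '[[-1,0,0,-0.001,0,0,0],[-1,0,0,0,0,0,0],[-1,0,0,0,0,0,0]]' |grep -E 'pos|ft'
python3 -m pendant '[[-1,0,0,-0.001,0,0,0],[-1,0,0,0,0,0,0],[-1,0,0,0,0,0,0]]' |grep -E 'pos|ft'
```

```text
tool_pos: [0.6465, 0.0477, 0.1822]
ft_force: [0.2, -0.7, -0.6]
tool_pos: [0.6469, 0.0478, 0.182]
ft_force: [-0.8, -0.9, 5.2]
tool_pos: [0.6476, 0.0478, 0.1819]
ft_force: [-0.5, 0.1, 9.0]
```

The plate is fully home in slot b: the floor came at the expected height. I'm releasing, rising and remeasuring the other plate.

```bash
python3 -m pendant '[[-1,-0.001,0,0.0025,0,0,0],[-0.6,0,0,0,0,0,0],[-0.4,0,0,0,0,0,0],[-0.3,0,0,0,0,0,0],[-0.3,0,0,0,0,0,0]]' |grep -E 'ft|open|fing'
python3 -m pendant '[[-0.3,0,0,0.02,0,0,0],[-0.3,0,0,0.03,0,0,0],[-0.3,0,0,0.04,0,0,0],[-0.3,0,0,0.04,0,0,0],[-0.3,0,0,0.03,0,0,0]]' |grep -E 'pos|ft'
python3 tb.py
python3 - <<'E'
from vis import *
im,c=shot("scene");cv2.imwrite("pics/s16.png",cv2.resize(im[150:340,200:440],None,fx=3,fy=3)[:,:,::-1])
go((.40,.25,.30),att(dirv(6.5),0))
E
```

```text
ft_force: [-0.2, 0.0, 0.7]
opening: 0.339
finger_force: 0.0
tool_pos: [0.6457, 0.0478, 0.3459]
ft_force: [1.3, 0.4, 0.3]
bar [172.2 258.1] [400.7 223.6] [0.3972 0.2716 0.1742] 0.0005
d [-0.2465  0.2021 -0.0396] rv [-0.29  0.18 -1.26] n 8 per row [-0.0308  0.0253 -0.0049] [-0.04  0.02 -0.16]
```

View pics/s16.png

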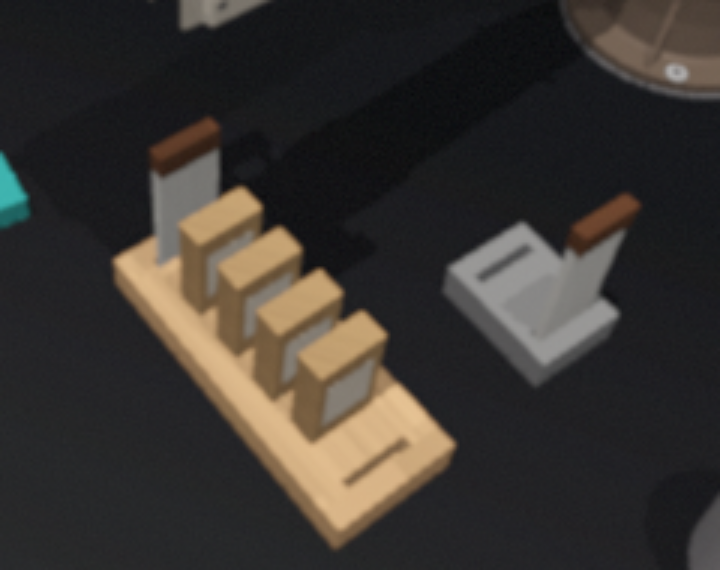

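The crop shows plate 1 standing in slot b at (187,190), four cartons, slot a empty at (375,462), and plate 2 in the caddy at (600,225). Now for plate 2.

```bash
python3 -m pendant '[[-0.2,-0.03,0.025,0,0,0,0],[-0.2,-0.031,0.028,0,0,0,0],[-0.2,-0.031,0.028,0,0,0,0],[-0.2,-0.031,0.028,0,0,0,0],[-0.2,-0.031,0.028,0,0,0,0]]' >/dev/null
python3 -m pendant '[[-0.2,-0.031,0.028,-0.02,0,0,0],[-0.2,-0.031,0.028,-0.02,0,0,-1],[-0.2,-0.031,0.028,-0.01,0,0,0],[-0.2,0,0,0,0,0,0],[-0.2,0,0,0,0,0,0]]' |grep -E 'pos|ft'
python3 - <<'E'
from vis import *
im,c=shot("wrist","w17")
for b in bars(im,300):
    if not(100<cen(b)[0]<450): continue
    X=onz(c,b[:,0],.183);r=cv2.minAreaRect((X[:,:2]*1000).astype(np.float32));print(cen(b).round(),np.round(r[0],1),np.round(r[1],1),r[2])
go((.398,.27,.176),att(dirv(6.1),0))
E
```

```text
tool_pos: [0.4033, 0.263, 0.2954]
ft_force: [1.0, -1.7, 0.2]
[274. 216.] [398.9 270.1] [63.6 15.4] 6.013665676116943
d [-0.0071  0.0082 -0.1139] rv [-0.16 -0.21 -0.78] n 3 per row [-0.0024  0.0027 -0.038 ] [-0.05 -0.07 -0.26]
```

```bash
python3 -m pendant '[[-0.2,-0.008,0.0075,-0.025,0,0,-0.8],[-0.2,0,0,-0.03,0,0,0],[-0.2,0,0,-0.03,0,0,0],[-0.2,0,0,-0.02,0,0,0],[-0.2,0,0,0,0,0,0]]' |grep -E 'pos|force'
python3 - <<'E'
from vis import *
go((.397,.27,.176),att(dirv(6.1),0))
E
```

```text
tool_pos: [0.3971, 0.2665, 0.1879]
ft_force: [-1.0, 0.0, -0.8]
finger_force: 0.0
d [-0.0001  0.0035 -0.0059] rv [ 0.02 -0.44  0.28] n 1 per row [-0.0001  0.0035 -0.0059] [ 0.02 -0.44  0.28]
```

```bash
python3 -m pendant '[[-0.2,0,0.0035,-0.005,0,0,0],[-0.2,0,0,0,0,0,0],[-1,0,0,0,0,0,0],[-1,0,0,0,0,0,0],[-1,0,0,0,0,0,0]]' >/dev/null
python3 -m pendant '[[-1,0,0,0,0,0,0],[-1,0,0,0,0,0,0],[-1,0,0,0,0,0,0],[-1,0,0,0,0,0,0]]' |grep -E 'pos|force|open'
python3 -m pendant '[[-1,0,0,0.01,0,0,0],[-1,0,0,0.01,0,0,0],[-1,0,0,0.01,0,0,0],[-1,0,0,0.01,0,0,0],[-1,0,0,0.03,0,0,0]]'|grep -E 'pos|force|open'
python3 -m pendant '[[-1,0,0,0.035,0,0,0],[-1,0,0,0.035,0,0,0],[-1,0,0,0.03,0,0,0],[-1,0,0,0.01,0,0,0],[-1,0,0,0,0,0,0]]'|grep -E 'pos|force|open'
python3 - <<'E'
from vis import *
go((.6115,.3055,.36),att(dirv(7.8),0),False)
E
```

```text
tool_pos: [0.3983, 0.2729, 0.1876]
ft_force: [0.4, -1.7, 6.4]
opening: 0.175
finger_force: 30.0
tool_pos: [0.3965, 0.2718, 0.2556]
ft_force: [1.2, -0.3, -2.3]
opening: 0.17
finger_force: 29.9
tool_pos: [0.3986, 0.2739, 0.3703]
ft_force: [-0.5, -0.4, -2.8]
opening: 0.171
finger_force: 29.9
d [ 0.2129  0.0316 -0.0103] rv [-0.46  0.14  1.82] n 6 per row [ 0.0355  0.0053 -0.0017] [-0.08  0.02  0.3 ]
```

```bash
python3 -m pendant '[[-1,0.033,0.005,0,0,0,0.3],[-1,0.036,0.0053,0,0,0,0.3],[-1,0.036,0.0053,0,0,0,0.3],[-1,0.036,0.0053,0,0,0,0.3],[-1,0.036,0.0053,0,0,0,0.3]]' >/dev/null
python3 -m pendant '[[-1,0.036,0.0053,0,0,0,0.3],[-1,0,0,0,0,0,0],[-1,0,0,0,0,0,0]]' |grep -E 'pos|force'
python3 - <<'E'
from vis import *
s=read_state();im,c=shot("wrist","w18");f=foot(im,c,s["tool_pos"],s["tcp_rot"],.1736);print(f)
R=s["tcp_rot"];F=s["tool_pos"]+f[2]*R[:,0]+f[3]*R[:,1];print("foot",F.round(4),"shift",(np.array([.6106,.3045])-F[:2]).round(4))
go((.6115,.3055,.36),att(dirv(7.8),0),False)
E
```

```text
tool_pos: [0.6118, 0.3038, 0.3627]
ft_force: [-0.3, -0.4, -2.7]
finger_force: 30.0
((np.float64(285.0), np.int32(154)), (np.int32(281), np.int32(289)), np.float64(-0.0001525329317871721), np.float64(0.000357678713734198))
foot [0.6117 0.3034 0.3627] shift [-0.0011  0.0011]
d [ 0.001   0.0012 -0.004 ] rv [-0.15 -0.36  0.04] n 1 per row [ 0.001   0.0012 -0.004 ] [-0.15 -0.36  0.04]
```

```bash
python3 -m pendant '[[-1,-0.001,0.001,-0.02,0,0,0],[-1,0,0,-0.025,0,0,0],[-1,0,0,-0.025,0,0,0],[-1,0,0,-0.025,0,0,0],[-1,0,0,-0.02,0,0,0]]'>/dev/null
python3 -m pendant '[[-1,0,0,-0.015,0,0,0],[-1,0,0,-0.008,0,0,0],[-1,0,0,0,0,0,0],[-1,0,0,0,0,0,0]]'  |grep -E 'pos|force'
python3 - <<'E'
from vis import *
s=read_state();im,c=shot("wrist","w19");f=foot(im,c,s["tool_pos"],s["tcp_rot"],.1736);print(f,proj(c,[.6106,.3045,.036]))
R=s["tcp_rot"];F=s["tool_pos"]+f[2]*R[:,0]+f[3]*R[:,1];print("foot",F.round(4),"shift",(np.array([.6106,.3045])-F[:2]).round(4))
g=cv2.cvtColor(im,cv2.COLOR_RGB2GRAY)
y=int(proj(c,np.r_[.6106,.3045,.036]+.0325*dirv(7.8))[0,1]);print(y);print(g[y-4:y+9:2,270:304])
E
```

```text
tool_pos: [0.6092, 0.3057, 0.2295]
ft_force: [-0.2, -0.1, -0.9]
finger_force: 30.0
((np.float64(285.0), np.int32(156)), (np.int32(281), np.int32(289)), np.float64(-0.0018629130279612278), np.float64(0.00035495323930369717)) [[287.13327138 182.73330103]]
foot [0.6074 0.3051 0.2295] shift [ 0.0032 -0.0006]
146
[[237 237 238 237 238 237 237 237 237 237 238 239 240 240 244 249 249 249
  249 249 249 249 249 249 250 250 250 250 250 250 250 250 250 250]
 [237 237 237 237 237 237 237 237 237 237 238 237 237 241 247 247 247 247
  247 247 247 248 248 249 250 248 242 242 242 243 244 248 250 250]
 [237 238 237 237 237 237 238 237 238 237 236 236 235 235 235 235 235 235
  236 235 235 235 237 240 242 243 242 242 242 243 242 242 242 243]
 [237 237 237 237 236 237 237 237 237 237 228 165 152 150 151 151 150 151
  153 153 151 153 164 217 240 240 241 241 240 240 240 240 240 240]
 [236 237 236 238 237 236 237 237 237 237 227 163 143 143 143 144 144 143
  186 228 197 153 166 216 241 240 241 242 241 241 241 241 241 241]
 [237 237 237 237 237 237 237 237 237 237 228 200 232 239 239 239 238 239
  238 238 238 238 231 215 240 240 240 240 240 240 240 240 240 241]
 [238 238 237 237 237 237 237 237 236 237 229 206 238 238 237 237 237 238
  238 238 237 238 229 209 237 236 236 237 236 237 237 236 236 237]]
```

```bash
python3 -m pendant '[[-1,0.002,-0.001,-0.005,0,0,0],[-1,0,0,-0.004,0,0,0],[-1,0,0,0,0,0,0],[-1,0,0,0,0,0,0]]'  |grep -E 'pos|force'
python3 - <<'E'
from vis import *
s=read_state();im,c=shot("wrist","w20");f=foot(im,c,s["tool_pos"],s["tcp_rot"],.1736);print(f)
R=s["tcp_rot"];F=s["tool_pos"]+f[2]*R[:,0]+f[3]*R[:,1];print("foot",F.round(4),"shift",(np.array([.6106,.3045])-F[:2]).round(4))
g=cv2.cvtColor(im,cv2.COLOR_RGB2GRAY).astype(int)
y=int(proj(c,np.r_[.6106,.3045,.036]+.0325*dirv(7.8))[0,1]);print(y,g[y-4:y+10,287].tolist())
sub=g[y-4:y+10,272:302];r=np.argmin(sub.mean(1));cols=np.where(sub[r]<195)[0]+272;print(r+y-4,cols.min(),cols.max())
top=y-4+np.where(g[y-4:y+10,287]<195)[0].min()
e=onz(c,((cols.min()+cols.max())/2,top-.5),.036)[0];print("slot centre",(e-.0325*R[:,0]).round(4))
E
```

```text
tool_pos: [0.6118, 0.3043, 0.2197]
ft_force: [0.0, -0.2, -0.8]
finger_force: 30.0
((np.float64(285.0), np.int32(156)), (np.int32(281), np.int32(289)), np.float64(-0.0018608725898313326), np.float64(0.0003556027407980929))
foot [0.61   0.3037 0.2197] shift [0.0006 0.0008]
150 [249, 243, 239, 237, 236, 224, 153, 145, 152, 234, 204, 188, 188, 188]
154 279 290
slot centre [0.61   0.305  0.0361]
```

```bash
python3 -m pendant '[[-1,0,0.0006,-0.003,0,0,0],[-1,0,0,-0.003,0,0,0],[-1,0,0,0,0,0,0],[-1,0,0,0,0,0,0]]'  |grep -E 'pos|ft'
python3 -m pendant '[[-1,0,0,-0.003,0,0,0],[-1,0,0,0,0,0,0],[-1,0,0,0,0,0,0]]'  |grep -E 'pos|ft'
python3 -m pendant '[[-1,0,0,-0.003,0,0,0],[-1,0,0,0,0,0,0],[-1,0,0,0,0,0,0]]'  |grep -E 'pos|ft'
```

```text
tool_pos: [0.6116, 0.305, 0.2135]
ft_force: [-0.3, 0.1, -1.2]
tool_pos: [0.6117, 0.305, 0.2106]
ft_force: [0.4, -1.1, -1.9]
tool_pos: [0.6117, 0.305, 0.2076]
ft_force: [-1.1, 0.5, -0.8]
```

```bash
python3 -m pendant '[[-1,0,0,-0.005,0,0,0],[-1,0,0,-0.005,0,0,0],[-1,0,0,0,0,0,0],[-1,0,0,0,0,0,0]]' |grep -E 'pos|ft'
python3 -m pendant '[[-1,0,0,-0.005,0,0,0],[-1,0,0,0,0,0,0],[-1,0,0,0,0,0,0]]' |grep -E 'pos|ft'
python3 -m pendant '[[-1,0,0,-0.003,0,0,0],[-1,0,0,0,0,0,0],[-1,0,0,0,0,0,0]]' |grep -E 'pos|ft'
python3 -m pendant '[[-1,0,0,-0.001,0,0,0],[-1,0,0,0,0,0,0],[-1,0,0,0,0,0,0]]' |grep -E 'pos|ft'
```

```text
tool_pos: [0.6115, 0.3048, 0.1971]
ft_force: [0.4, -0.4, -2.1]
tool_pos: [0.6117, 0.305, 0.1925]
ft_force: [0.6, 0.5, -1.8]
tool_pos: [0.6117, 0.305, 0.1897]
ft_force: [0.6, -0.1, -0.6]
tool_pos: [0.6118, 0.305, 0.1888]
ft_force: [-0.1, -0.9, -1.3]
```

```bash
python3 -m pendant '[[-1,0,0,-0.001,0,0,0],[-1,0,0,0,0,0,0],[-1,0,0,0,0,0,0]]' |grep -E 'pos|ft'
python3 -m pendant '[[-1,0,0,-0.001,0,0,0],[-1,0,0,0,0,0,0],[-1,0,0,0,0,0,0]]' |grep -E 'pos|ft'
python3 -m pendant '[[-1,0,0,-0.001,0,0,0],[-1,0,0,0,0,0,0],[-1,0,0,0,0,0,0]]' |grep -E 'pos|ft'
```

```text
tool_pos: [0.6119, 0.3051, 0.188]
ft_force: [0.4, 0.3, 0.0]
tool_pos: [0.6123, 0.3053, 0.1878]
ft_force: [0.2, -0.8, 5.1]
tool_pos: [0.6127, 0.3055, 0.1877]
ft_force: [-0.4, -0.7, 10.0]
```

Home at the expected height (0.1876 predicted). I'm releasing, rising clear, and checking the result.

```bash
python3 -m pendant '[[-1,-0.0005,0,0.0025,0,0,0],[-0.6,0,0,0,0,0,0],[-0.4,0,0,0,0,0,0],[-0.3,0,0,0,0,0,0],[-0.3,0,0,0,0,0,0]]' |grep -E 'ft|open|fing'
python3 -m pendant '[[-0.3,0,0,0.02,0,0,0],[-0.3,0,0,0.03,0,0,0],[-0.3,0,0,0.04,0,0,0],[-0.3,0,0,0.04,0,0,0],[-0.3,0,0,0.03,0,0,0]]' |grep -E 'pos|ft'
python3 -m pendant '[[-0.3,-0.03,-0.02,0.01,0,0,0],[-0.3,-0.035,-0.02,0.01,0,0,0],[-0.3,-0.035,-0.02,0,0,0,0],[-0.3,-0.035,-0.02,0,0,0,0],[-0.3,-0.035,-0.02,0,0,0,0]]' |grep -E 'pos|ft|time'
python3 - <<'E'
from vis import *
im,c=shot("scene");D={"scene":(im,c),"top":shot("top")}
cv2.imwrite("pics/s21.png",cv2.resize(im[150:340,200:440],None,fx=3,fy=3)[:,:,::-1])
C=np.array([.629,.1765,.183])
for n,s in D.items(): print(n,[cen(b).round(1).tolist() for b in bars(s[0],30)],proj(s[1],[C+.13*dirv(97.8),C-.13*dirv(97.8)]).round(1).tolist())
E
```

```text
ft_force: [0.1, -0.2, -1.1]
opening: 0.34
finger_force: 0.0
tool_pos: [0.6115, 0.3053, 0.3518]
ft_force: [0.6, 0.7, 0.6]
time_s: 60.43
tool_pos: [0.4396, 0.2041, 0.3682]
ft_force: [-0.2, 0.2, 0.8]
scene [[443.7, 404.6], [333.4, 273.7], [261.1, 198.0], [197.9, 118.8], [57.9, 101.9], [121.3, 56.1], [121.7, 31.3], [315.1, 29.1], [219.6, 17.8], [193.0, 7.1]] [[332.9, 271.4], [260.3, 195.2]]
top [[44.5, 217.4], [429.7, 189.2], [161.2, 181.0], [253.1, 165.6]] [[160.8, 180.5], [253.3, 165.7]]
```

View pics/s21.png

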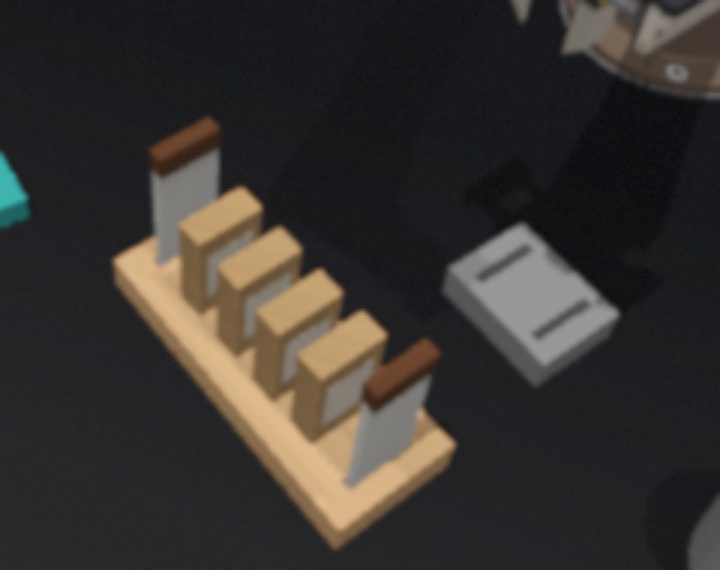

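The crop shows both plates in their slots, with bars at (185,145) and (402,375), four cartons standing free between them, and the caddy empty. The bar positions match what fully seated plates should give, so I'm handing in.

```bash
python3 -c "
from rig import *
print(sign_off())"
```

```text
the job is handed in; nothing more can be done
None
```

The job is handed in: all four cartons stand free on the board between the slots, one end plate is fully home in each slot, and the jug, grinder and mug were left alone (about 60 s of the 208 s used).

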